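# Mix a stoppered bottle and vent it

### The arm

A 6-joint arm with a two-finger parallel gripper is mounted at the origin on the work surface. World frame = base frame: x ahead of the robot, y to its left, z up, the work surface at z = 0. Lengths are in m, angles in rad, forces in N, time in s.
With the tool pointing down it reaches from about 0.225 to 0.725 m from the base axis. Payload 3.1 kg.
Tool frame: the origin (TCP) lies between the finger pads; the fingertips stand bot.finger_overhang ahead of it and the grasp point (between the pads) lies 2 mm behind it (bot.finger_overhang is the distance from the TCP to the fingertips, in m); z points along the fingers, y is the direction in which the jaws open and shut (so a half turn about z gives the same grasp; the last joint's range is limited). The gripper opens to 85 mm and grips with 20 to 120 N. Pads are 22 mm wide; open, the fingers measure 114 mm over their backs; the gripper's body (76 mm by 85 mm) begins 54 mm behind the grasp point. The pads swing forward as they close: fully open they stand 13 mm farther back than shut.
Start: joints at [-1.325, 0.048, 0.099, 1.622, 0, 1.443], TCP at [0.192, -0.489, 0.248] pointing down, gripper open.
Joint ranges: [-2.91, 2.91], [-0.99, 1.94], [-1.21, 1.42], [-2.12, 2.29], [-1.49, 1.47], [-3.14, 3.14]. Speed limits (rad/s): [2.79, 2.79, 3.14, 3.14, 3.14, 3.14].

### API

Orientations are given as [roll, pitch, yaw] about the fixed x, y, z axes, in that order (R = Rz(yaw) Ry(pitch) Rx(roll)).
In Python, from bench import bot gives the robot as it stands. The module is installed in compiled form; this text tells all that it offers.
- The arm moves only by the tool play_rows, never from a script. Its argument "deltas" is a list of rows, each an object with "translation": the shift along the tool's x, y, z in m, a list of three; "twist": the turn about the tool's z in rad. In form: [{"translation": [dx, dy, dz], "twist": twist}, ...]. A call has exactly 5 rows; each row is the pose to reach, as a shift and turn from the pose commanded when the call began, along the tool's axes at that moment; what a row does not reach only later rows make up. A row lasts 1/8 s, in which the tool goes at most 62.5 mm and 10.7 degrees, less where a joint would pass 70% of its speed; a pose out of reach is approached as far as the arm can. A call with a gripper value outside its range is refused whole. "fingers" is the gripper command: -1 is shut, 1 is fully open, values between are in proportion, set as the call begins (left out, the last holds). The fingers move at their own pace and stop on an object; the grip force is fixed at half the most. Time passes only in rows, so rows that repeat a pose let the fingers close, or fill a call up. It gives the time, the measured TCP pose, the force and the opening at its end, in the units of the state.
- bot.get_state(): the state, without advancing time (a new reading comes with each control period).
- bot.camera(name): name is "scene" or "top"; returns (picture, depth): 400x640x3 uint8, blue, green, red; 400x640 float32, m along the optical axis (not along the pixel's ray), 0 where there is no reading.
- bot.get_calibration(name): a dict with "camera_matrix" (3x3 intrinsics, pixels), "R" (3x3) and "t" (3): a world point X has camera coordinates R X + t. Camera axes: x right, y down, z forward; pixel columns grow to the right and rows downward; lengths in m; the calibration is good to about 2 mm. A picture is of the moment at which its call begins. get_calibration takes no time and is no camera call.
- bot.finish_job(): hands the job in, once; it reports no verdict.
The state is a dict: "t": time; "joint_pos": joint angles; "qvel": joint speeds; "joint_efforts": joint torques, N m; "position": TCP position; "tcp_rot": TCP orientation; "ft_force": force on the tool from outside, world axes, zero at the start; "moment": the same for the moment, N m; "opening": opening from 0.0 (shut) to 1.0 (fully open).
Only numpy, scipy, OpenCV 4.12 (cv2) and the standard library are available. Lean on these libraries where they do the work, as an engineer would, in place of code of your own. Each camera call takes 0.05 s, during which the arm holds its last target.

### The job

Mix and vent the amber bottle: pick it up, turn it upside down for a moment with its stopper shut, stand it back upright in the grey spill tray and let go of it, without dropping it or knocking it over. Then let the pressure off: take the white stopper, pull it up until it breaks free of its stuck seat, and finish while still holding it still, raised about 5 mm and not pulled right out, with the bottle left standing in the tray. Leave the beaker, the jar and the tip box where they are.

Things in the scene. Friction and masses are not known exactly. Their poses are not given: they have to be found in the camera images.
- bottle: The amber glass bottle (round, with a paper label and a blue band; white stopper), loose, 0.63 to 0.77 kg and another 0.045 kg of stopper. Origin: centre of its underside; z up through the stopper. Body 64 mm in diameter from 0 to 100 mm, shoulder to 124 mm, neck 33 mm in diameter, lip 41 mm in diameter with its top at 143 mm; 175 mm high with the stopper seated. It stands in the tray, in one of three places in a row, the beaker and the jar in the others.
- bottle_mid (a point): Point on the bottle's axis 60 mm above its underside, about its centre of mass: a good height to grip the body (64 mm wide). Same axes as the bottle.
- stopper_grip (a point): Centre of the stopper's upright cylindrical head (white, 30 mm in diameter, 28 mm high, finely ribbed), with the stopper seated 161 mm above the bottle's underside; the head's underside is 4 mm above the bottle's lip. z up along the bottle's axis.
- stopper (a joint): Lift of the stopper out of the neck in m: 0 seated, grows upwards along the bottle's axis, at 0.026 its whole plug would be out of the neck. It sits stuck: it takes a straight pull of about 4.5 N to start it, then about 2 N at 2 mm and 0.6 N from 5 mm on. Below that pull it does not move (it stays shut when the bottle is upside down); the bottle's own weight of at least 6 N keeps the bottle down while the stopper is pulled. Let go, it drops back shut.
- tray: Grey spill tray, fixed, 300 mm (its x) by 460 mm (its y), walls 4 mm thick and 20 mm high, floor top 4 mm above its origin; the origin is the centre of its underside, z up. Yaw up to 0.25 rad either way.
- beaker: Bystander: empty clear glass beaker, 66 mm across its rim, 90 mm high, in the tray, origin at the centre of its underside, at least 120 mm from the bottle's axis.
- jar: Bystander: clear glass jar with a black cap, 54 mm in diameter, 85 mm high, in the tray, origin at the centre of its underside, at least 120 mm from the bottle's axis.
- tipbox: Bystander: pipette tip box, white with a blue lid, 87 by 127 mm, 67 mm high, on the bench to the robot's right of the tray, origin at the centre of its underside.

How it is judged:
By the outcome, as a careful person would: the job done as asked, in the order asked, and still so for the second after the job is handed in, while the arm keeps its last pose, push and grip.
It also fails if it takes over 67 s, if anything falls off the work surface, if the arm or the gripper's body presses on something with over 40 N, if the wrist force passes 120 N, or if a joint passes its speed limit or range.

## Working session

There is one attempt and no reset: what is moved stays moved. The work goes in short steps, Python scripts to look and compute and a tool call to move; the robot and the scene stay as the last step left them, time stands still between calls to the robot, and variables do not carry over. Pictures are saved under pics/ and viewed, and the job is handed in when it is done.

Besides the shell and the picture viewer there is one more tool, called after "Emit:" by a JSON object that holds its "fn" and its "kwargs", one argument or row to a line. play_rows: Moves the arm, as the interface text tells. Its arguments: {"type":"object","properties":{"deltas":{"type":"array","items":{"type":"object","properties":{"translation":{"type":"array","items":{"type":"number"}},"twist":{"type":"number"}}}},"fingers":{"type":"number"}},"required":["deltas"]}

```bash
mkdir -p pics; python3 - <<'E'
from bench import bot
import cv2,numpy as np
print(bot.get_state(), bot.finger_overhang)
for n in("scene","top"):
    p,d=bot.camera(n); cv2.imwrite(f"pics/{n}0.png",p); np.save(f"pics/{n}0.npy",d); np.save(f"pics/{n}0p.npy",p)
    print(n,bot.get_calibration(n))
E
```

```text
{'t': 0.0, 'joint_pos': array([-1.32479315e+00,  4.87633764e-02,  9.75598662e-02,  1.62197706e+00,
        1.18145483e-05,  1.44299883e+00]), 'qvel': array([ 0.0013091 , -0.00056448,  0.0004447 , -0.00074188, -0.00089012,
       -0.00055294]), 'joint_efforts': array([-8.21276785e-05, -3.38784850e+01,  3.20012391e+01,  2.03152554e-02,
       -1.14727259e-04,  3.66979791e-06]), 'position': array([ 0.19155903, -0.48818881,  0.24709149]), 'tcp_rot': array([-3.13922936e+00, -3.15588924e-04,  3.73800282e-01]), 'ft_force': array([ 0.52189219, -0.0252149 ,  0.12359726]), 'moment': array([ 0.0707274 ,  0.03192611, -0.06954533]), 'opening': 1.0008630488261192} 0.017
scene {'camera_matrix': array([[401.20819957,   0.        , 312.0574389 ],
       [  0.        , 401.20819957, 201.02175797],
       [  0.        ,   0.        ,   1.        ]]), 'R': array([[ 0.84154494,  0.53991149, -0.01725369],
       [ 0.37072922, -0.60048655, -0.70850247],
       [-0.39288924,  0.58984022, -0.70549738]]), 't': array([-0.40372988, -0.20415469,  1.32931838])}
top {'camera_matrix': array([[406.5437292 ,   0.        , 324.34363381],
       [  0.        , 406.5437292 , 196.4002455 ],
       [  0.        ,   0.        ,   1.        ]]), 'R': array([[ 0.00564422, -0.99987159,  0.01499817],
       [-0.98368807, -0.00824828, -0.17969345],
       [ 0.17979409, -0.01373929, -0.98360832]]), 't': array([-0.15037754,  0.5979584 ,  1.07045834])}
```

View pics/scene0.png

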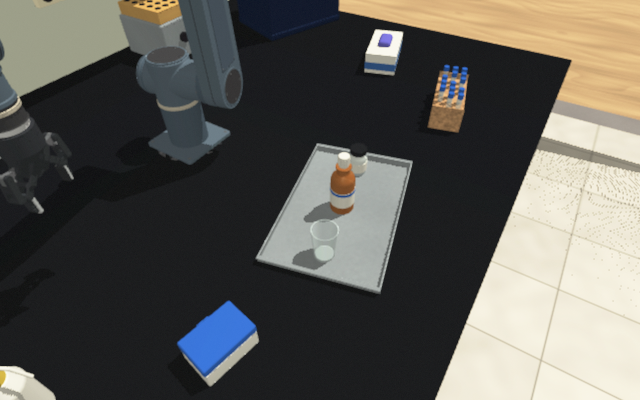

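View pics/top0.png

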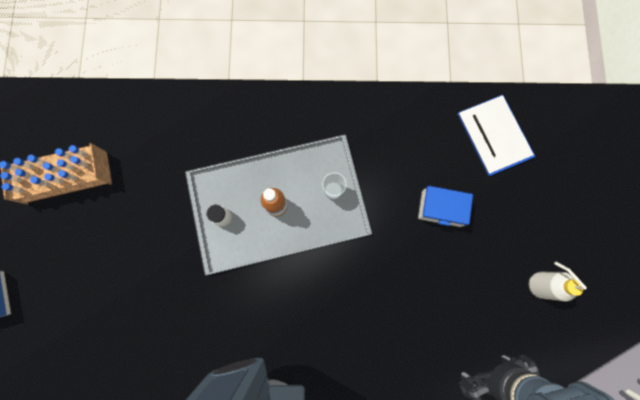

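The top view shows the bottle in the middle place (stopper about 269,195), the jar to its left (218,214) and the beaker to its right (335,185). The tip box is at (447,206). Next I'll measure positions.

```bash
cat > h.py <<'E'
from bench import bot
import cv2,numpy as np
def ray(n,u,v):
    c=bot.get_calibration(n);K,R,t=c['camera_matrix'],c['R'],c['t']
    d=R.T@np.linalg.inv(K)@np.array([u,v,1.]);o=-R.T@t
    return o,d
def onz(n,u,v,z):
    o,d=ray(n,u,v);return o+d*(z-o[2])/d[2]
def cloud(n,d):
    c=bot.get_calibration(n);K,R,t=c['camera_matrix'],c['R'],c['t']
    v,u=np.mgrid[0:400,0:640]
    P=np.stack([(u-K[0,2])/K[0,0]*d,(v-K[1,2])/K[1,1]*d,d],-1)
    return (P-t)@R
def tri(u1,u2):
    o1,d1=ray('top',*u1);o2,d2=ray('scene',*u2)
    s=np.linalg.lstsq(np.c_[d1,-d2],o2-o1,rcond=None)[0]
    a,b=o1+s[0]*d1,o2+s[1]*d2
    return (a+b)/2,np.linalg.norm(a-b)
def biggest(m):
    k,l,s,c=cv2.connectedComponentsWithStats(m.astype(np.uint8))
    i=1+np.argmax(s[1:,4]);return l==i,c[i],s[i]
def show(n,name,crop=None,sc=1):
    p,d=bot.camera(n);q=p
    if crop: q=p[crop[1]:crop[3],crop[0]:crop[2]]
    cv2.imwrite(f"pics/{name}.png",cv2.resize(q,None,fx=sc,fy=sc,interpolation=cv2.INTER_CUBIC));return p,d
E
python3 - <<'E'
from h import *
for n,roi in(("top",(230,170,300,230)),("scene",(315,145,365,220))):
    p=np.load(f"pics/{n}0p.npy");d=np.load(f"pics/{n}0.npy");h=cv2.cvtColor(p,cv2.COLOR_BGR2HSV);W=cloud(n,d)
    m=np.zeros((400,640),bool);m[roi[1]:roi[3],roi[0]:roi[2]]=1
    am=m&(h[...,0]<20)&(h[...,1]>130)&(h[...,2]>50)
    a,c,s=biggest(am);print(n,'amber',c,s,np.median(W[a],0))
    wh=m&(h[...,1]<60)&(h[...,2]>200)
    w,c,s=biggest(wh);print(n,'white',c,s,np.median(W[w],0),W[w][:,2].max())
    hi=m&(W[...,2]>0.172)&(d>0);print('stop top',W[hi].mean(0),hi.sum(),np.argwhere(hi).mean(0)[::-1])
    body=m&(W[...,2]>0.02)&(W[...,2]<.1)&(d>0)&am
    P=W[body][:,:2]
    if len(P)>10:
        A=np.c_[2*P,np.ones(len(P))];x=np.linalg.lstsq(A,(P**2).sum(1),rcond=None)[0];print('circle',x[:2],np.sqrt(x[2]+x[0]**2+x[1]**2),len(P))
# tray corners
p=np.load("pics/top0p.npy");h=cv2.cvtColor(p,cv2.COLOR_BGR2HSV)
m=np.zeros((400,640),bool);m[120:290,170:390]=1
g=m&(h[...,1]<60)&(h[...,2]>70)
g,c,s=biggest(g);hull=cv2.convexHull(np.argwhere(g)[:,::-1].astype(np.int32))
r=cv2.minAreaRect(hull);print(r)
Q=cv2.approxPolyDP(hull,8,True)[:,0];C=np.array([onz('top',*q,0.02) for q in Q]);print(Q,C)
# neighbours
for nm,uv,z in(("jar",(218,213),.085),("beaker",(334,183),.09)): print(nm,onz('top',*uv,z+.004))
for nm,uv in (("tipbox",(450,205)),): print(nm,onz('top',*uv,.067))
E
```

```text
top amber [274.03846154 202.27692308] [261 189  23  23 260] [ 0.56672667 -0.01914068  0.11901479]
top white [268.59482759 193.59482759] [263 188  12  12 116] [ 0.58244277 -0.00622403  0.17798719] 0.18289558071121473
stop top [ 0.58044705 -0.00889263  0.17791615] 119 [269.23529412 194.40336134]
scene amber [342.5528757  180.30055659] [331 164  24  30 539] [ 0.5916477  -0.02684752  0.115081  ]
scene white [343.89333333 155.61333333] [338 152  12   8  75] [ 0.57984419 -0.00819552  0.17767539] 0.18035823652024682
stop top [ 0.58300387 -0.01192392  0.17715201] 92 [344.13043478 156.95652174]
circle [ 0.58165559 -0.00970288] 0.030782203619221016 154
((276.5316162109375, 203.99261474609375), (106.44084930419922, 172.6295928955078), 76.86598205566406)
[[371 234]
 [206 275]
 [185 171]
 [344 134]] [[ 0.49896729 -0.27862385  0.02      ]
 [ 0.38314889  0.17733223  0.02      ]
 [ 0.67632884  0.25441193  0.02      ]
 [ 0.7925565  -0.20346067  0.02      ]]
jar [0.54567881 0.13633959 0.089     ]
beaker [ 0.62877778 -0.17141169  0.094     ]
tipbox [ 0.57577672 -0.49075962  0.067     ]
```

Emit:
{"fn": "play_rows", "kwargs": {
  "deltas": [
    {"translation":[0,0,-0.04],"twist":0},
    {"translation":[0,0,-0.08],"twist":0},
    {"translation":[0,0,-0.12],"twist":0},
    {"translation":[0,0,-0.16],"twist":0},
    {"translation":[0,0,-0.2],"twist":0}
  ]
}}

```text
t: 0.72
position: [0.1916, -0.4885, 0.4491]
tcp_rot: [-3.141, -0.0, 0.374]
ft_force: [0.4, -1.7, 1.1]
opening: 1.002
```

Emit:
{"fn": "play_rows", "kwargs": {
  "deltas": [
    {"translation":[0,0,-0.05],"twist":0},
    {"translation":[0,0,-0.1],"twist":0},
    {"translation":[0,0,-0.15],"twist":0},
    {"translation":[0,0,-0.2],"twist":0},
    {"translation":[0,0,-0.25],"twist":0}
  ]
}}

```text
t: 1.35
position: [0.1787, -0.4552, 0.554]
tcp_rot: [3.083, 0.006, 0.374]
ft_force: [-0.5, -0.8, -0.0]
opening: 1.002
```

```bash
python3 -c "
from h import *
s=bot.get_state();print(s['t'],s['joint_pos'],s['position'],s['tcp_rot'])"
```

```text
1.35 [-1.3353538   0.31007247  1.09268674  2.29410391  0.0023008   1.43247447] [ 0.17869649 -0.45517481  0.55395157] [3.08253482 0.0058977  0.37365842]
```

Emit:
{"fn": "play_rows", "kwargs": {
  "deltas": [
    {"translation":[0,0,0],"twist":0},
    {"translation":[0,0,0],"twist":0},
    {"translation":[0,0,0],"twist":0},
    {"translation":[0,0,0],"twist":0},
    {"translation":[0,0,0],"twist":0}
  ]
}}

```text
t: 1.98
position: [0.1791, -0.4568, 0.5538]
tcp_rot: [3.082, 0.006, 0.374]
ft_force: [0.0, 0.5, -0.5]
opening: 1.0
```

```bash
python3 -c "
from h import *
s=bot.get_state();print(s['t'],s['joint_pos'],s['position'],s['tcp_rot'])"
```

```text
1.975 [-1.33526139e+00  3.14324629e-01  1.09778599e+00  2.29396133e+00
  2.26719435e-03  1.43260895e+00] [ 0.17911717 -0.45677891  0.55375784] [3.08155838 0.00605921 0.37360875]
```

Pushing past the reach limit tilts the tool, and the tilt stays in the commanded pose. So I can use this to bring the tool horizontal, where a twist inverts the bottle. I'll try stretching outward.

Emit:
{"fn": "play_rows", "kwargs": {
  "deltas": [
    {"translation":[0,0.05,0.03],"twist":0.1},
    {"translation":[0,0.1,0.06],"twist":0.13},
    {"translation":[0,0.15,0.09],"twist":0.13},
    {"translation":[0,0.2,0.12],"twist":0.13},
    {"translation":[0,0.24,0.14],"twist":0.13}
  ]
}}

```text
t: 2.6
position: [0.2237, -0.5731, 0.461]
tcp_rot: [3.141, -0.006, 0.244]
ft_force: [-0.2, 0.5, 0.2]
opening: 1.0
```

```bash
cat > st.py <<'E'
from h import *
from scipy.spatial.transform import Rotation as Ro
s=bot.get_state();R=Ro.from_euler('xyz',s['tcp_rot']).as_matrix();np.set_printoptions(precision=4,suppress=True)
q=s['joint_pos'];p=s['position']
print(s['t'],'q',q,'pos',p,'r',np.hypot(*p[:2]),'az',np.arctan2(p[1],p[0]));print('x',R[:,0],'y',R[:,1],'z',R[:,2],'open',s['opening'],'F',s['ft_force'])
open('log.txt','a').write(' '.join(map(str,[*q,*p,*s['tcp_rot']]))+'\n')
E
python3 st.py
```

```text
2.6 q [-1.3106  0.6949  1.4187  2.2943  0.0062  1.5871] pos [ 0.2237 -0.5731  0.461 ] r 0.6151943983200613 az -1.1985991548572703
x [0.9704 0.2415 0.0062] y [ 0.2415 -0.9704  0.0002] z [ 0.0061  0.0013 -1.    ] open 0.9999670481699346 F [-0.2031  0.476   0.191 ]
```

Emit:
{"fn": "play_rows", "kwargs": {
  "deltas": [
    {"translation":[0,0.05,0.1],"twist":0},
    {"translation":[0,0.15,0.2],"twist":0},
    {"translation":[0,0.4,0.2],"twist":0},
    {"translation":[0,0.7,0.2],"twist":0},
    {"translation":[0,1.0,0.2],"twist":0}
  ]
}}

```text
t: 3.22
position: [0.2574, -0.7344, 0.2864]
tcp_rot: [3.093, -0.009, 0.244]
ft_force: [-0.0, -1.0, 0.3]
opening: 1.002
```

```bash
python3 st.py
```

```text
3.225 q [-1.3234  0.9503  1.4197  1.9917  0.0092  1.5746] pos [ 0.2574 -0.7344  0.2864] r 0.7782158535061288 az -1.2337436808175681
x [0.9703 0.2417 0.0094] y [ 0.241  -0.9693  0.0484] z [ 0.0208 -0.0447 -0.9988] open 1.0018346639631077 F [-0.019  -0.9909  0.322 ]
```

Emit:
{"fn": "play_rows", "kwargs": {
  "deltas": [
    {"translation":[0,2,0],"twist":0},
    {"translation":[0,2,0],"twist":0},
    {"translation":[0,2,0],"twist":0},
    {"translation":[0,2,0],"twist":0},
    {"translation":[0,2,0],"twist":0}
  ]
}}

```text
t: 3.85
position: [0.2618, -0.817, 0.1876]
tcp_rot: [3.031, -0.012, 0.244]
ft_force: [-0.7, 0.5, 0.3]
opening: 0.997
```

```bash
python3 st.py
```

```text
3.85 q [-1.3436  1.0786  1.4189  1.8011  0.0138  1.5552] pos [ 0.2618 -0.817   0.1876] r 0.8578931133469497 az -1.260707291548061
x [0.9702 0.2418 0.012 ] y [ 0.2391 -0.9647  0.1099] z [ 0.0382 -0.1038 -0.9939] open 0.99703852761737 F [-0.6566  0.4639  0.2815]
```

Emit:
{"fn": "play_rows", "kwargs": {
  "deltas": [
    {"translation":[0,2,-1.5],"twist":0},
    {"translation":[0,2,-1.5],"twist":0},
    {"translation":[0,2,-1.5],"twist":0},
    {"translation":[0,2,-1.5],"twist":0},
    {"translation":[0,2,-1.5],"twist":0}
  ]
}}

```text
t: 4.47
position: [0.2449, -0.808, 0.2697]
tcp_rot: [2.965, -0.014, 0.245]
ft_force: [-0.1, -0.2, 0.4]
opening: 0.999
```

```bash
python3 st.py
```

```text
4.475 q [-1.3629  0.9801  1.4197  1.8342  0.0198  1.5371] pos [ 0.2449 -0.808   0.2697] r 0.8443144870927134 az -1.2765378269816372
x [0.9702 0.2421 0.0136] y [ 0.236  -0.9557  0.1758] z [ 0.0556 -0.1673 -0.9843] open 0.9988625559400053 F [-0.0648 -0.1647  0.4009]
```

Emit:
{"fn": "play_rows", "kwargs": {
  "deltas": [
    {"translation":[0,30,-20],"twist":0},
    {"translation":[0,30,-20],"twist":0},
    {"translation":[0,30,-20],"twist":0},
    {"translation":[0,30,-20],"twist":0},
    {"translation":[0,30,-20],"twist":0}
  ]
}}

```text
t: 5.1
position: [0.2318, -0.8023, 0.3299]
tcp_rot: [2.901, -0.014, 0.245]
ft_force: [-0.6, -0.1, -0.4]
opening: 1.001
```

```bash
python3 st.py
```

```text
5.1 q [-1.3793  0.9069  1.4192  1.8437  0.0267  1.5226] pos [ 0.2318 -0.8023  0.3299] r 0.8351120802627168 az -1.2895160643213393
x [0.9701 0.2422 0.0145] y [ 0.2319 -0.9432  0.238 ] z [ 0.0713 -0.2276 -0.9712] open 1.0013936526416773 F [-0.6129 -0.1361 -0.4499]
```

Emit:
{"fn": "play_rows", "kwargs": {
  "deltas": [
    {"translation":[0,2,-0.6],"twist":0},
    {"translation":[0,2,-0.6],"twist":0},
    {"translation":[0,2,-0.6],"twist":0},
    {"translation":[0,2,-0.6],"twist":0},
    {"translation":[0,2,-0.6],"twist":0}
  ]
}}

```text
t: 5.72
position: [0.2329, -0.8364, 0.3274]
tcp_rot: [2.834, -0.015, 0.245]
ft_force: [0.2, -0.4, -0.6]
opening: 1.001
```

Emit:
{"fn": "play_rows", "kwargs": {
  "deltas": [
    {"translation":[0,2,-0.6],"twist":0},
    {"translation":[0,2,-0.6],"twist":0},
    {"translation":[0,2,-0.6],"twist":0},
    {"translation":[0,2,-0.6],"twist":0},
    {"translation":[0,2,-0.6],"twist":0}
  ]
}}

```text
t: 6.35
position: [0.2329, -0.8596, 0.3441]
tcp_rot: [2.764, -0.015, 0.245]
ft_force: [0.6, -0.6, -0.2]
opening: 1.003
```

```bash
python3 st.py
```

```text
6.35 q [-1.3943  0.9105  1.4185  1.7033  0.0385  1.5127] pos [ 0.2329 -0.8596  0.3441] r 0.8906504109673214 az -1.3061803307102324
x [0.9701 0.2422 0.0145] y [ 0.22   -0.9033  0.3682] z [ 0.1023 -0.354  -0.9296] open 1.0027204998218802 F [ 0.637  -0.6292 -0.2271]
```

```bash
python3 - <<'E'
import numpy as np
R,T,psi=.9,.22,.27
for pt in (1.2,1.0,.8,.6,.4,.2,0):
    v=-np.array([-np.sin(psi),np.cos(psi)]);u=-np.array([np.sin(pt),np.cos(pt)]) # pitch+ motion (out,up)
    J=np.c_[R*v,T*u];M=J.T@J+1;g=np.linalg.solve(M,np.ones(2))@J.T
    d=-g/np.linalg.norm(g); y=np.array([np.sin(pt),np.cos(pt)]);z=np.array([np.cos(pt),-np.sin(pt)])
    print(pt,np.linalg.norm(g)*.31,'tool y',d@y,'z',d@z)
E
```

```text
1.2 0.06444322999783234 tool y 0.9897132323629197 z -0.14306543148413278
1.0 0.06496471906175073 tool y 0.998530452824279 z 0.05419349391338794
0.8 0.06301942477166302 tool y 0.9657509362225375 z 0.2594708638465842
0.6 0.05820263015518295 tool y 0.8858223287073412 z 0.4640245704308157
0.4 0.0501068476426651 tool y 0.7549729769476634 z 0.655755902816576
0.2 0.03849182960526258 tool y 0.5733770270664966 z 0.8192916360078295
0 0.02357348568622139 tool y 0.34767451256131643 z 0.9376152906790989
```

Emit:
{"fn": "play_rows", "kwargs": {
  "deltas": [
    {"translation":[0,2,-0.5],"twist":0},
    {"translation":[0,2,-0.5],"twist":0},
    {"translation":[0,2,-0.5],"twist":0},
    {"translation":[0,2,-0.5],"twist":0},
    {"translation":[0,2,-0.5],"twist":0}
  ]
}}

```text
t: 6.98
position: [0.234, -0.8809, 0.3639]
tcp_rot: [2.694, -0.014, 0.244]
ft_force: [0.1, 0.4, -0.3]
opening: 0.997
```

Emit:
{"fn": "play_rows", "kwargs": {
  "deltas": [
    {"translation":[0,2,-0.4],"twist":0},
    {"translation":[0,2,-0.4],"twist":0},
    {"translation":[0,2,-0.4],"twist":0},
    {"translation":[0,2,-0.4],"twist":0},
    {"translation":[0,2,-0.4],"twist":0}
  ]
}}

```text
t: 7.6
position: [0.2355, -0.9002, 0.387]
tcp_rot: [2.623, -0.013, 0.244]
ft_force: [0.5, 0.0, 0.1]
opening: 0.999
```

Emit:
{"fn": "play_rows", "kwargs": {
  "deltas": [
    {"translation":[0,2,-0.3],"twist":0},
    {"translation":[0,2,-0.3],"twist":0},
    {"translation":[0,2,-0.3],"twist":0},
    {"translation":[0,2,-0.3],"twist":0},
    {"translation":[0,2,-0.3],"twist":0}
  ]
}}

```text
t: 8.22
position: [0.2374, -0.9178, 0.4126]
tcp_rot: [2.552, -0.013, 0.244]
ft_force: [0.8, 0.8, -0.4]
opening: 0.999
```

```bash
python3 st.py
```

```text
8.225 q [-1.4054  0.8719  1.4185  1.5302  0.0541  1.5127] pos [ 0.2374 -0.9178  0.4126] r 0.9479878612633461 az -1.3177217405553319
x [0.9704 0.2413 0.0128] y [ 0.1937 -0.8085  0.5557] z [ 0.1444 -0.5368 -0.8313] open 0.9993791168266924 F [ 0.761   0.7872 -0.3509]
```

Emit:
{"fn": "play_rows", "kwargs": {
  "deltas": [
    {"translation":[0,2,-0.3],"twist":0},
    {"translation":[0,2,-0.3],"twist":0},
    {"translation":[0,2,-0.3],"twist":0},
    {"translation":[0,2,-0.3],"twist":0},
    {"translation":[0,2,-0.3],"twist":0}
  ]
}}

```text
t: 8.85
position: [0.2374, -0.9263, 0.4502]
tcp_rot: [2.481, -0.012, 0.243]
ft_force: [-0.0, 0.0, -0.4]
opening: 1.002
```

Emit:
{"fn": "play_rows", "kwargs": {
  "deltas": [
    {"translation":[0,2,-0.2],"twist":0},
    {"translation":[0,2,-0.2],"twist":0},
    {"translation":[0,2,-0.2],"twist":0},
    {"translation":[0,2,-0.2],"twist":0},
    {"translation":[0,2,-0.2],"twist":0}
  ]
}}

```text
t: 9.48
position: [0.2378, -0.9347, 0.4866]
tcp_rot: [2.41, -0.011, 0.243]
ft_force: [-0.1, -0.3, 0.6]
opening: 1.001
```

Emit:
{"fn": "play_rows", "kwargs": {
  "deltas": [
    {"translation":[0,2,-0.1],"twist":0},
    {"translation":[0,2,-0.1],"twist":0},
    {"translation":[0,2,-0.1],"twist":0},
    {"translation":[0,2,-0.1],"twist":0},
    {"translation":[0,2,-0.1],"twist":0}
  ]
}}

```text
t: 10.1
position: [0.2383, -0.9424, 0.5227]
tcp_rot: [2.339, -0.011, 0.242]
ft_force: [-0.8, -0.5, 0.3]
opening: 1.002
```

Emit:
{"fn": "play_rows", "kwargs": {
  "deltas": [
    {"translation":[0,2,0],"twist":0},
    {"translation":[0,2,0],"twist":0},
    {"translation":[0,2,0],"twist":0},
    {"translation":[0,2,0],"twist":0},
    {"translation":[0,2,0],"twist":0}
  ]
}}

```text
t: 10.72
position: [0.2388, -0.9493, 0.5586]
tcp_rot: [2.269, -0.01, 0.241]
ft_force: [-1.2, 0.5, 0.0]
opening: 0.999
```

```bash
python3 st.py
```

```text
10.725 q [-1.4148  0.7728  1.4187  1.346   0.0721  1.5236] pos [ 0.2388 -0.9493  0.5586] r 0.9788436999236302 az -1.3243951586919414
x [0.9709 0.2391 0.0103] y [ 0.146 -0.626  0.766] z [ 0.1896 -0.7423 -0.6427] open 0.9990940620561981 F [-1.1662  0.5384  0.0123]
```

Emit:
{"fn": "play_rows", "kwargs": {
  "deltas": [
    {"translation":[0,2,0.1],"twist":0},
    {"translation":[0,2,0.1],"twist":0},
    {"translation":[0,2,0.1],"twist":0},
    {"translation":[0,2,0.1],"twist":0},
    {"translation":[0,2,0.1],"twist":0}
  ]
}}

```text
t: 11.35
position: [0.2391, -0.955, 0.5946]
tcp_rot: [2.199, -0.01, 0.241]
ft_force: [0.4, 0.2, -0.3]
opening: 1.0
```

Emit:
{"fn": "play_rows", "kwargs": {
  "deltas": [
    {"translation":[0,2,0.2],"twist":0},
    {"translation":[0,2,0.2],"twist":0},
    {"translation":[0,2,0.2],"twist":0},
    {"translation":[0,2,0.2],"twist":0},
    {"translation":[0,2,0.2],"twist":0}
  ]
}}

```text
t: 11.98
position: [0.2391, -0.9594, 0.6304]
tcp_rot: [2.13, -0.01, 0.24]
ft_force: [0.2, 0.2, 0.3]
opening: 1.002
```

Emit:
{"fn": "play_rows", "kwargs": {
  "deltas": [
    {"translation":[0,2,0.3],"twist":0},
    {"translation":[0,2,0.3],"twist":0},
    {"translation":[0,2,0.3],"twist":0},
    {"translation":[0,2,0.3],"twist":0},
    {"translation":[0,2,0.3],"twist":0}
  ]
}}

```text
t: 12.6
position: [0.2387, -0.9622, 0.6663]
tcp_rot: [2.061, -0.009, 0.24]
ft_force: [-0.4, 0.8, 0.6]
opening: 0.998
```

Emit:
{"fn": "play_rows", "kwargs": {
  "deltas": [
    {"translation":[0,2,0.4],"twist":0},
    {"translation":[0,2,0.4],"twist":0},
    {"translation":[0,2,0.4],"twist":0},
    {"translation":[0,2,0.4],"twist":0},
    {"translation":[0,2,0.4],"twist":0}
  ]
}}

```text
t: 13.22
position: [0.2379, -0.9634, 0.7021]
tcp_rot: [1.994, -0.009, 0.24]
ft_force: [0.1, -0.9, 0.5]
opening: 1.001
```

```bash
python3 st.py
```

```text
13.225 q [-1.4223  0.6978  1.4188  1.1461  0.0868  1.5415] pos [ 0.2379 -0.9634  0.7021] r 0.9922917973404387 az -1.328685499718292
x [0.9714 0.2373 0.0091] y [ 0.0895 -0.4011  0.9116] z [ 0.22   -0.8847 -0.4109] open 1.0009048830238985 F [ 0.12   -0.9151  0.4691]
```

Emit:
{"fn": "play_rows", "kwargs": {
  "deltas": [
    {"translation":[0,2,0.5],"twist":0},
    {"translation":[0,2,0.5],"twist":0},
    {"translation":[0,2,0.5],"twist":0},
    {"translation":[0,2,0.5],"twist":0},
    {"translation":[0,2,0.5],"twist":0}
  ]
}}

```text
t: 13.85
position: [0.2367, -0.9627, 0.7379]
tcp_rot: [1.928, -0.009, 0.239]
ft_force: [-0.5, -0.7, 1.1]
opening: 0.997
```

Emit:
{"fn": "play_rows", "kwargs": {
  "deltas": [
    {"translation":[0,2,0.6],"twist":0},
    {"translation":[0,2,0.6],"twist":0},
    {"translation":[0,2,0.6],"twist":0},
    {"translation":[0,2,0.6],"twist":0},
    {"translation":[0,2,0.6],"twist":0}
  ]
}}

```text
t: 14.48
position: [0.2349, -0.9603, 0.7734]
tcp_rot: [1.864, -0.009, 0.239]
ft_force: [-0.7, 0.2, 0.0]
opening: 1.001
```

Emit:
{"fn": "play_rows", "kwargs": {
  "deltas": [
    {"translation":[0,2,0.8],"twist":0},
    {"translation":[0,2,0.8],"twist":0},
    {"translation":[0,2,0.8],"twist":0},
    {"translation":[0,2,0.8],"twist":0},
    {"translation":[0,2,0.8],"twist":0}
  ]
}}

```text
t: 15.1
position: [0.2347, -0.9639, 0.8013]
tcp_rot: [1.801, -0.009, 0.239]
ft_force: [-0.6, -0.0, -0.5]
opening: 1.0
```

Emit:
{"fn": "play_rows", "kwargs": {
  "deltas": [
    {"translation":[0,2,1.0],"twist":0},
    {"translation":[0,2,1.0],"twist":0},
    {"translation":[0,2,1.0],"twist":0},
    {"translation":[0,2,1.0],"twist":0},
    {"translation":[0,2,1.0],"twist":0}
  ]
}}

```text
t: 15.72
position: [0.2353, -0.9707, 0.8244]
tcp_rot: [1.74, -0.009, 0.239]
ft_force: [-0.3, -0.1, -0.5]
opening: 0.996
```

```bash
python3 st.py
```

```text
15.725 q [-1.4292  0.6612  1.4189  0.9276  0.0975  1.5631] pos [ 0.2353 -0.9707  0.8244] r 0.9988281309430681 az -1.3329927592856803
x [0.9715 0.2367 0.0088] y [ 0.0314 -0.1656  0.9857] z [ 0.2348 -0.9574 -0.1683] open 0.9961987267789019 F [-0.2643 -0.0513 -0.5416]
```

Emit:
{"fn": "play_rows", "kwargs": {
  "deltas": [
    {"translation":[0,2,1.2],"twist":0},
    {"translation":[0,2,1.2],"twist":0},
    {"translation":[0,2,1.2],"twist":0},
    {"translation":[0,2,1.2],"twist":0},
    {"translation":[0,2,1.2],"twist":0}
  ]
}}

```text
t: 16.35
position: [0.2362, -0.9786, 0.8442]
tcp_rot: [1.682, -0.009, 0.239]
ft_force: [-0.9, -0.1, 0.0]
opening: 1.004
```

Emit:
{"fn": "play_rows", "kwargs": {
  "deltas": [
    {"translation":[0,2,1.2],"twist":0},
    {"translation":[0,2,1.2],"twist":0},
    {"translation":[0,2,1.2],"twist":0},
    {"translation":[0,2,1.2],"twist":0},
    {"translation":[0,2,1.2],"twist":0}
  ]
}}

```text
t: 16.98
position: [0.2339, -0.9737, 0.8738]
tcp_rot: [1.625, -0.009, 0.239]
ft_force: [-1.2, 0.2, 0.6]
opening: 1.003
```

Emit:
{"fn": "play_rows", "kwargs": {
  "deltas": [
    {"translation":[0,2,1.2],"twist":0},
    {"translation":[0,2,1.2],"twist":0},
    {"translation":[0,2,1.2],"twist":0},
    {"translation":[0,2,1.2],"twist":0},
    {"translation":[0,2,1.2],"twist":0}
  ]
}}

```text
t: 17.6
position: [0.2294, -0.9595, 0.9096]
tcp_rot: [1.571, -0.009, 0.24]
ft_force: [0.2, 0.1, -0.3]
opening: 1.002
```

```bash
python3 st.py; cat > fit.py <<'E'
import numpy as np
from scipy.optimize import least_squares
D=np.loadtxt('log.txt');D=D[:]
from scipy.spatial.transform import Rotation as Ro
def rz(a):return Ro.from_euler('z',a).as_matrix()
def ry(a):return Ro.from_euler('y',a).as_matrix()
def fk(q,p):
    c,z0,L1,a,L2,b,W,T,off=p
    # planar in local frame (x fwd,y left,z up)
    P=np.array([c,off,z0])
    P=P+ry(q[1]+a)@[0,0,L1]
    P=P+ry(q[1]-q[2]+b)@[L2,0,0]
    Rw=ry(q[1]-q[2]+q[3])
    P=P+Rw@[W,0,0]; R5=Rw@rz(q[4]); P=P+R5@[T,0,0]
    return rz(q[0])@P, rz(q[0])@R5
if __name__=='__main__':
    f=lambda p:np.concatenate([fk(d[:6],p)[0]-d[6:9] for d in D])
    r=least_squares(lambda p:np.r_[f(p),1e-3*(p[7]-.15)*0],[.02,.1,.36,0,.48,0,.08,.15,.0])
    np.save('fk.npy',r.x);np.set_printoptions(precision=4,suppress=True);print(r.x,np.abs(r.fun).max())
    for d in D[[0,-1]]: print(fk(d[:6],r.x)[1][:,0],Ro.from_euler('xyz',d[9:12]).as_matrix()[:,2])
E
python3 fit.py
```

```text
17.6 q [-1.4356  0.6344  1.4191  0.7847  0.1044  1.5796] pos [ 0.2294 -0.9595  0.9096] r 0.9865415411894699 az -1.3361093880008537
x [0.9714 0.2373 0.0088] y [-0.0086 -0.002   1.    ] z [ 0.2373 -0.9714  0.0001] open 1.0022516345443662 F [ 0.2249  0.0881 -0.3336]
[-0.      0.2247  0.3883 -0.      0.5044 -0.0448  0.1143  0.2983  0.0669] 3.0466740241763546e-12
[ 0.0061  0.0013 -1.    ] [ 0.0061  0.0013 -1.    ]
[ 0.2373 -0.9714  0.0001] [ 0.2373 -0.9714  0.0001]
```

```bash
cat > sim.py <<'E'
import numpy as np
from scipy.optimize import least_squares
from scipy.spatial.transform import Rotation as Ro
from fit import fk
P=np.load('fk.npy')
lo=np.array([-2.91,-.99,-1.21,-2.12,-1.49,-3.14]);hi=np.array([2.91,1.94,1.4195,2.294,1.47,3.14])
D=np.loadtxt('log.txt')
d=D[0];R0=Ro.from_euler('xyz',d[9:12]).as_matrix()
def full(q):
    p,R5=fk(q,P); # columns x fwd -> tool z ; build tool: z=fwd, roll j6
    c,s=np.cos(q[5]),np.sin(q[5])
    # j6=0: tool y horizontal
    zt=R5[:,0];l=R5[:,1];u=R5[:,2]
    # sign found below
    y=SG[0]*c*l+SG[1]*s*u; x=np.cross(y,zt)
    return p,np.c_[x,y,zt]
best=None
for a in(1,-1):
    for b in(1,-1):
        SG=(a,b);e=max(np.abs(full(k[:6])[1]-Ro.from_euler('xyz',k[9:12]).as_matrix()).max() for k in D)
        if best is None or e<best[0]:best=(e,SG)
SG=best[1]
def call(q,tr,tw=0,n=5,cap=.0625):
    p0,R0=full(q);tr=np.array(tr,float);L=np.linalg.norm(tr)
    for k in range(n):
        t=tr*min(1,cap*(k+1)/max(L,1e-9)); w=np.clip(tw,-.1867*(k+1),.1867*(k+1))
        pt=p0+R0@t;Rt=R0@Ro.from_euler('z',w).as_matrix()
        def f(x):
            p,R=full(x);return np.r_[p-pt,Ro.from_matrix(Rt@R.T).as_rotvec()]
        q=least_squares(f,np.clip(q,lo+1e-6,hi-1e-6),bounds=(lo,hi)).x
    return q
if __name__=='__main__':
    print(best)
    a=D[-2][:6]
    for z in (1.2,1.2,1.2): a=call(a,[0,2,z])
    print(a,D[-1][:6])
E
python3 sim.py
```

```text
(np.float64(5.551115123125783e-16), (1, 1))
[-1.43674019  0.63239757  1.4195      0.69470553  0.10506428  1.5894188 ] [-1.43560881  0.63435599  1.41914253  0.78468748  0.10444196  1.5796444 ]
```

```bash
cat > plan1.py <<'E'
from sim import *
np.set_printoptions(precision=3,suppress=True)
def w2t(q,w): return full(q)[1].T@np.array(w,float)
def rep(q):
    p,R=full(q);print('q',q,'p',p,'zaz %.3f pitch %.3f yz %.3f'%(np.arctan2(R[1,2],R[0,2]),-np.arcsin(R[2,2]),R[2,1]))
if __name__=='__main__':
    for mid in ([.62,0.0,.45],[.75,0,.5],[.9,0,.5]):
        q=D[-1][:6].copy();print('mid',mid)
        for k in range(4):
            w=np.array(mid)-full(q)[0]
            tw=-1.58-(q[5]-1.58) if k<2 else 0
            tw=-q[5]
            q=call(q,w2t(q,w),tw)
        rep(q)
        for k in range(7):
            p=full(q)[0];t=np.array([-p[1],p[0],0]);t/=np.hypot(*t[:2])
            q=call(q,w2t(q,t*2));rep(q)
E
python3 plan1.py
```

```text
mid [0.62, 0.0, 0.45]
q [ 0.217 -0.026 -0.401 -0.379 -1.49  -0.003] p [ 0.641 -0.094  0.45 ] zaz -1.273 pitch -0.000 yz 0.001
q [ 0.418  0.813  0.45  -2.12  -1.49  -1.761] p [0.766 0.088 0.47 ] zaz -1.168 pitch -0.079 yz -0.003
q [ 0.618  1.372  1.419 -2.12  -1.386 -2.192] p [0.773 0.272 0.488] zaz -1.057 pitch -0.152 yz -0.016
q [ 0.802  1.379  1.419 -2.12  -1.29  -2.22 ] p [0.696 0.403 0.506] zaz -0.928 pitch -0.232 yz -0.040
q [ 0.992  1.371  1.419 -2.12  -1.188 -2.279] p [0.589 0.518 0.535] zaz -0.801 pitch -0.314 yz -0.071
q [ 1.194  1.351  1.419 -2.12  -1.075 -2.368] p [0.451 0.609 0.575] zaz -0.680 pitch -0.399 yz -0.108
q [ 1.414  1.322  1.419 -2.12  -0.945 -2.486] p [0.282 0.666 0.622] zaz -0.568 pitch -0.487 yz -0.146
q [ 1.657  1.288  1.419 -2.12  -0.792 -2.636] p [0.088 0.676 0.673] zaz -0.470 pitch -0.578 yz -0.179
mid [0.75, 0, 0.5]
q [ 0.212  0.262  0.017 -0.248 -1.49  -0.003] p [ 0.765 -0.071  0.5  ] zaz -1.278 pitch -0.000 yz 0.001
q [ 0.439  1.323  1.419 -2.12  -1.485 -2.221] p [0.815 0.128 0.502] zaz -1.184 pitch -0.068 yz -0.003
q [ 0.623  1.351  1.419 -2.12  -1.3
[... 712 characters left out ...]
367  1.419 -1.468 -1.49  -1.524] p [0.909 0.132 0.49 ] zaz -1.169 pitch -0.081 yz -0.004
q [ 0.571  1.391  1.419 -1.779 -1.451 -1.827] p [0.839 0.266 0.476] zaz -1.028 pitch -0.117 yz -0.018
q [ 0.775  1.403  1.419 -2.12  -1.359 -2.182] p [0.723 0.393 0.469] zaz -0.911 pitch -0.178 yz -0.035
q [ 0.958  1.403  1.419 -2.12  -1.267 -2.222] p [0.625 0.51  0.493] zaz -0.780 pitch -0.255 yz -0.062
q [ 1.149  1.389  1.419 -2.12  -1.167 -2.291] p [0.5   0.606 0.527] zaz -0.652 pitch -0.335 yz -0.095
q [ 1.352  1.364  1.419 -2.12  -1.054 -2.388] p [0.347 0.674 0.57 ] zaz -0.531 pitch -0.419 yz -0.133
q [ 1.574  1.332  1.419 -2.12  -0.924 -2.514] p [0.169 0.703 0.619] zaz -0.419 pitch -0.506 yz -0.170
```

```bash
cat > plan2.py <<'E'
from plan1 import *
for mid in ([.80,-0.25,.35],[.7,-.35,.4],[.6,-.6,.4]):
    q=D[-1][:6].copy();print('mid',mid)
    for k in range(3):
        q=call(q,w2t(q,np.array(mid)-full(q)[0]),-q[5])
        if k==1: rep(q)
    rep(q)
    for k in range(10):
        best=None
        for az in np.arange(-.8,1.3,.2):
            for el in(-.4,-.2,0,.2,.4):
                w=2*np.array([np.cos(az)*np.cos(el),np.sin(az)*np.cos(el),np.sin(el)])
                c=call(q,w2t(q,w));R=full(c)[1]
                s=np.arctan2(R[1,2],R[0,2])-1.5*abs(R[2,2])-.5*abs(R[2,1])-3*max(0,-1.4-c[4])-max(0,-1.6-c[3])
                if best is None or s>best[0]:best=(s,c,az,el)
        q=best[1];print('az %.1f el %.1f'%best[2:]);rep(q)
E
time python3 plan2.py
```

```text
mid [0.8, -0.25, 0.35]
q [-0.599 -0.176 -0.269 -0.094 -0.733 -0.   ] p [ 0.563 -0.545  0.582] zaz -1.331 pitch -0.000 yz 0.000
q [-0.173  0.194 -0.231 -0.425 -1.158 -0.   ] p [ 0.73  -0.337  0.419] zaz -1.331 pitch -0.000 yz 0.000
az -0.6 el -0.2
q [-0.308  0.986  0.777 -0.209 -1.023 -0.   ] p [ 0.983 -0.51   0.357] zaz -1.331 pitch -0.000 yz 0.000
az -0.2 el -0.4
q [-0.301  1.502  1.419 -0.084 -0.978 -0.001] p [ 1.066 -0.52   0.233] zaz -1.279 pitch -0.001 yz 0.000
az -0.0 el 0.0
q [-0.254  1.504  1.419 -0.087 -0.952 -0.002] p [ 1.097 -0.466  0.231] zaz -1.206 pitch -0.002 yz -0.000
az -0.0 el 0.0
q [-0.218  1.506  1.419 -0.09  -0.916 -0.003] p [ 1.123 -0.423  0.23 ] zaz -1.134 pitch -0.002 yz -0.000
az -0.0 el 0.0
q [-0.191  1.507  1.419 -0.091 -0.872 -0.003] p [ 1.145 -0.386  0.229] zaz -1.063 pitch -0.002 yz -0.000
az -0.0 el 0.0
q [-0.171  1.508  1.419 -0.092 -0.824 -0.003] p [ 1.165 -0.355  0.228] zaz -0.995 pitch -0.002 yz -0.000
az 0.2 el 0.0
q [-0.108  1.509  1.419 -0.092 -0.821 -0.003] p [ 1.186 -0.281  0.228] zaz -0.929 pitch -0.002 yz -0.001
az 0.2 el 0.0
q [-0.061  1.509
[... 2486 characters left out ...]
75  0.001] p [ 1.113 -0.517  0.217] zaz -1.094 pitch 0.001 yz -0.000
az -0.0 el 0.0
q [-0.269  1.516  1.419 -0.095 -0.761  0.001] p [ 1.141 -0.458  0.219] zaz -1.030 pitch 0.001 yz -0.000
az -0.0 el 0.0
q [-0.231  1.515  1.419 -0.093 -0.736  0.001] p [ 1.164 -0.41   0.22 ] zaz -0.967 pitch 0.002 yz -0.000
az 0.2 el 0.0
q [-0.155  1.514  1.419 -0.092 -0.751  0.002] p [ 1.188 -0.323  0.221] zaz -0.905 pitch 0.002 yz 0.000
az 0.2 el 0.0
q [-0.096  1.513  1.419 -0.091 -0.747  0.002] p [ 1.206 -0.253  0.222] zaz -0.843 pitch 0.002 yz 0.000
az 0.2 el 0.0
q [-0.052  1.512  1.419 -0.09  -0.729  0.002] p [ 1.22  -0.195  0.222] zaz -0.781 pitch 0.002 yz 0.000
real	4m43.931s
user	4m43.246s
sys	0m0.105s
```

Emit:
{"fn": "play_rows", "kwargs": {
  "deltas": [
    {"translation":[0.052,-0.03,-0.015],"twist":-0.18},
    {"translation":[0.104,-0.06,-0.03],"twist":-0.36},
    {"translation":[0.157,-0.09,-0.045],"twist":-0.54},
    {"translation":[0.209,-0.12,-0.06],"twist":-0.72},
    {"translation":[0.26,-0.15,-0.075],"twist":-0.9}
  ]
}}

```text
t: 18.23
position: [0.4469, -0.835, 0.7728]
tcp_rot: [1.572, 0.853, 0.24]
ft_force: [0.4, -1.2, -0.7]
opening: 1.002
```

```bash
python3 st.py; cat > fast.py <<'E'
from plan1 import *
import sys
def callf(q,tr):
    p0,R0=full(q);tr=np.array(tr,float);tr=tr*.3125/np.linalg.norm(tr);pt=p0+R0@tr
    f=lambda x:(lambda pr:np.r_[pr[0]-pt,Ro.from_matrix(R0@pr[1].T).as_rotvec()])(full(x))
    return least_squares(f,np.clip(q,lo+1e-6,hi-1e-6),bounds=(lo,hi),xtol=1e-5,ftol=1e-5).x
def greedy(q,zgoal,n,azs=np.arange(-.4,.7,.2),els=(-.3,-.1,.1,.3)):
    for k in range(n):
        best=None
        for az in azs:
            for el in els:
                w=np.array([np.cos(az)*np.cos(el),np.sin(az)*np.cos(el),np.sin(el)])
                c=callf(q,w2t(q,w));p,R=full(c)
                s=np.arctan2(R[1,2],R[0,2])-1.*abs(R[2,2])-.3*abs(p[2]-zgoal)
                if best is None or s>best[0]:best=(s,c,az,el,w2t(q,w))
        q=best[1];print('az %.1f el %.1f'%best[2:4],'tool',best[4]);rep(q)
    return q
E
python3 - <<'E'
from fast import *
q=D[-1][:6].copy();rep(q) if 0 else None
D=np.loadtxt('log.txt');q=D[-1][:6];rep(q)
w=np.array([.95,-.55,.45])-full(q)[0];print(w,np.linalg.norm(w),w2t(q,w))
E
```

```text
18.225 q [-1.0681  0.1771  0.4678  0.2911 -0.2631  0.7184] pos [ 0.4469 -0.835   0.7728] r 0.9471032996511259 az -1.0793811417786396
x [ 0.6392  0.1565 -0.753 ] y [0.7315 0.1784 0.6581] z [ 0.2373 -0.9714 -0.0005] open 1.0023130729460143 F [ 0.4302 -1.1777 -0.7452]
q [-1.068  0.177  0.468  0.291 -0.263  0.718] p [ 0.447 -0.835  0.773] zaz -1.331 pitch 0.000 yz 0.658
[ 0.503  0.285 -0.323] 0.662211044164186 [ 0.609  0.206 -0.157]
```

Emit:
{"fn": "play_rows", "kwargs": {
  "deltas": [
    {"translation":[0.057,0.019,-0.015],"twist":-0.17},
    {"translation":[0.114,0.038,-0.03],"twist":-0.34},
    {"translation":[0.171,0.057,-0.045],"twist":-0.51},
    {"translation":[0.228,0.076,-0.06],"twist":-0.68},
    {"translation":[0.285,0.095,-0.074],"twist":-0.68}
  ]
}}

```text
t: 18.85
position: [0.6821, -0.7017, 0.6224]
tcp_rot: [1.583, 1.527, 0.252]
ft_force: [-0.3, -0.9, 0.2]
opening: 0.999
```

```bash
python3 st.py;python3 - <<'E'
from fast import *
q=D[-1][:6];rep(q)
w=np.array([.95,-.55,.45])-full(q)[0];print(w,np.linalg.norm(w),w2t(q,w))
c=call(q,w2t(q,w));rep(c);greedy(c,.42,11)
E
```

```text
18.85 q [-0.6839  0.3036  0.3131  0.0102 -0.6472  0.0439] pos [ 0.6821 -0.7017  0.6224] r 0.9785687492655056 az -0.7995833135339783
x [ 0.0421  0.0108 -0.9991] y [0.9705 0.2372 0.0435] z [ 0.2374 -0.9714 -0.0005] open 0.9990133392752645 F [-0.2856 -0.931   0.2156]
q [-0.684  0.304  0.313  0.01  -0.647  0.044] p [ 0.682 -0.702  0.622] zaz -1.331 pitch 0.001 yz 0.044
[ 0.268  0.152 -0.172] 0.35287450502003137 [ 0.185  0.289 -0.084]
q [-0.391  0.778  0.671 -0.106 -0.94   0.044] p [ 0.919 -0.567  0.47 ] zaz -1.331 pitch 0.001 yz 0.044
az -0.2 el -0.1 tool [0.139 0.895 0.424]
q [-0.36   1.321  1.419  0.071 -0.922  0.021] p [ 1.035 -0.572  0.401] zaz -1.282 pitch -0.016 yz 0.043
az 0.0 el 0.1 tool [-0.054  0.957  0.285]
q [-0.299  1.348  1.419  0.015 -0.914 -0.003] p [ 1.074 -0.508  0.386] zaz -1.213 pitch -0.034 yz 0.041
az 0.0 el 0.3 tool [-0.247  0.906  0.345]
q [-0.254  1.316  1.419  0.018 -0.889 -0.028] p [ 1.097 -0.455  0.423] zaz -1.145 pitch -0.054 yz 0.038
az 0.0 el 0.1 tool [-0.043  0.908  0.416]
q [-0.218  1.343  1.419 -0.027 -0.856 -0.044] p [ 1.125 -0.412  0.406] zaz -1.077 pi
[... 337 characters left out ...]
   0.875  0.421]
q [-0.046  1.332  1.419 -0.057 -0.825 -0.089] p [ 1.182 -0.207  0.429] zaz -0.876 pitch -0.098 yz 0.018
az 0.4 el 0.1 tool [-0.054  0.953  0.297]
q [ 0.034  1.351  1.419 -0.09  -0.839 -0.107] p [ 1.194 -0.114  0.416] zaz -0.811 pitch -0.106 yz 0.011
az 0.4 el 0.1 tool [-0.052  0.932  0.359]
q [ 0.096  1.365  1.419 -0.112 -0.833 -0.12 ] p [ 1.202 -0.039  0.406] zaz -0.744 pitch -0.111 yz 0.004
az 0.4 el 0.1 tool [-0.05   0.906  0.42 ]
q [ 0.143  1.376  1.419 -0.124 -0.812 -0.126] p [1.207 0.022 0.398] zaz -0.677 pitch -0.115 yz -0.004
az 0.6 el 0.1 tool [-0.07   0.952  0.298]
q [ 0.225  1.382  1.419 -0.138 -0.829 -0.141] p [1.199 0.118 0.394] zaz -0.611 pitch -0.118 yz -0.011
```

```bash
python3 - <<'E'
from fast import *
q=D[-1][:6]
t=np.array([.97,-.57,.36]);w=t-full(q)[0];print(np.linalg.norm(w),w2t(q,w))
c=call(q,w2t(q,w),-.0);rep(c)
greedy(c,.31,11,els=(-.3,-.15,0,.15))
E
```

```text
0.41121904640394297 [ 0.276  0.299 -0.059]
q [-0.435  0.775  0.573 -0.201 -0.896  0.044] p [ 0.901 -0.602  0.423] zaz -1.331 pitch 0.001 yz 0.044
az -0.2 el -0.3 tool [0.333 0.851 0.407]
q [-0.392  1.414  1.419 -0.005 -0.898  0.035] p [ 1.034 -0.607  0.314] zaz -1.290 pitch -0.007 yz 0.043
az 0.0 el 0.0 tool [0.044 0.96  0.277]
q [-0.323  1.44   1.419 -0.043 -0.897  0.025] p [ 1.075 -0.536  0.295] zaz -1.221 pitch -0.014 yz 0.043
az 0.0 el 0.1 tool [-0.105  0.934  0.341]
q [-0.272  1.421  1.419 -0.038 -0.88   0.013] p [ 1.104 -0.477  0.316] zaz -1.152 pitch -0.024 yz 0.041
az 0.0 el 0.0 tool [0.047 0.912 0.406]
q [-0.232  1.445  1.419 -0.069 -0.851  0.007] p [ 1.132 -0.43   0.297] zaz -1.084 pitch -0.029 yz 0.040
az 0.0 el 0.1 tool [-0.101  0.878  0.467]
q [-0.203  1.424  1.419 -0.057 -0.813 -0.001] p [ 1.152 -0.39   0.318] zaz -1.017 pitch -0.036 yz 0.037
az 0.2 el 0.0 tool [0.048 0.937 0.347]
q [-0.133  1.446  1.419 -0.085 -0.818 -0.007] p [ 1.177 -0.309  0.301] zaz -0.951 pitch -0.040 yz 0.035
az 0.2 el 0.0 tool [0.048 0.912 0.407]
q [-0.079  1.462  1.419 -0.102 -0.806 -0.01 ] p [ 1.195 -0.244  0.287] zaz -0.886 pitch -0.041 yz 0.032
az 0.2 el 0.1 tool [-0.102  0.878  0.467]
q [-0.039  1.436  1.419 -0.08  -0.781 -0.015] p [ 1.208 -0.19   0.312] zaz -0.821 pitch -0.045 yz 0.029
az 0.2 el 0.0 tool [0.049 0.851 0.522]
q [-0.008  1.455  1.419 -0.099 -0.748 -0.017] p [ 1.221 -0.145  0.296] zaz -0.757 pitch -0.047 yz 0.026
az 0.4 el 0.1 tool [-0.107  0.908  0.404]
q [ 0.063  1.43   1.419 -0.081 -0.756 -0.025] p [ 1.225 -0.061  0.32 ] zaz -0.695 pitch -0.051 yz 0.023
az 0.4 el 0.0 tool [0.044 0.888 0.458]
q [ 0.117  1.45   1.419 -0.103 -0.748 -0.029] p [1.229 0.008 0.303] zaz -0.632 pitch -0.053 yz 0.020
```

Emit:
{"fn": "play_rows", "kwargs": {
  "deltas": [
    {"translation":[0.041,0.045,-0.009],"twist":0},
    {"translation":[0.082,0.09,-0.018],"twist":0},
    {"translation":[0.123,0.135,-0.027],"twist":0},
    {"translation":[0.164,0.18,-0.036],"twist":0},
    {"translation":[0.2,0.225,-0.045],"twist":0}
  ]
}}

```text
t: 19.48
position: [0.8984, -0.603, 0.4305]
tcp_rot: [1.618, 1.528, 0.287]
ft_force: [0.5, -0.2, 1.0]
opening: 0.999
```

Emit:
{"fn": "play_rows", "kwargs": {
  "deltas": [
    {"translation":[0.4,1.7,0.6],"twist":0},
    {"translation":[0.4,1.7,0.6],"twist":0},
    {"translation":[0.4,1.7,0.6],"twist":0},
    {"translation":[0.4,1.7,0.6],"twist":0},
    {"translation":[0.4,1.7,0.6],"twist":0}
  ]
}}

```text
t: 20.1
position: [1.0946, -0.33, 0.2632]
tcp_rot: [-1.936, 1.467, 3.1]
ft_force: [5.3, 20.7, -12.7]
opening: 1.0
```

```bash
python3 st.py;python3 - <<'E'
from fast import *
q=D[-1][:6];rep(q)
greedy(q,.34,10,els=(-.15,0,.15))
E
```

```text
20.1 q [-0.1139  1.3804  1.3078  0.0149 -1.1343 -0.0176] pos [ 1.0946 -0.33    0.2632] r 1.1432397197654645 az -0.2927911929475598
x [-0.1035  0.0043 -0.9946] y [ 0.9433  0.3176 -0.0967] z [ 0.3154 -0.9482 -0.0369] open 0.9996499861618766 F [  5.3484  20.7149 -12.6649]
q [-0.114  1.38   1.308  0.015 -1.134 -0.018] p [ 1.095 -0.33   0.263] zaz -1.250 pitch 0.037 yz -0.097
az 0.2 el 0.1 tool [-0.248  0.962  0.114]
q [-0.062  1.428  1.419  0.037 -1.11  -0.054] p [ 1.12  -0.27   0.287] zaz -1.173 pitch 0.020 yz -0.095
az 0.2 el 0.1 tool [-0.244  0.951  0.191]
q [-0.023  1.416  1.419  0.014 -1.073 -0.085] p [ 1.139 -0.222  0.306] zaz -1.096 pitch 0.005 yz -0.094
az 0.2 el 0.1 tool [-0.239  0.933  0.268]
q [ 0.006  1.406  1.419 -0.004 -1.026 -0.109] p [ 1.157 -0.181  0.323] zaz -1.020 pitch -0.009 yz -0.094
az 0.2 el 0.1 tool [-0.233  0.911  0.341]
q [ 0.028  1.397  1.419 -0.018 -0.973 -0.128] p [ 1.172 -0.147  0.337] zaz -0.946 pitch -0.023 yz -0.095
az 0.2 el 0.1 tool [-0.225  0.883  0.411]
q [ 0.044  1.391  1.419 -0.028 -0.917 -0.143] p [ 1.187 -0.118  0.348] zaz -0.874 pitch -0.035 yz -0.097
az 0.4 el 0.0 tool [-0.083  0.953  0.292]
q [ 0.104  1.422  1.419 -0.071 -0.907 -0.153] p [ 1.196 -0.044  0.323] zaz -0.804 pitch -0.042 yz -0.100
az 0.4 el 0.1 tool [-0.226  0.905  0.36 ]
q [ 0.149  1.407  1.419 -0.065 -0.882 -0.163] p [1.201 0.015 0.34 ] zaz -0.735 pitch -0.049 yz -0.103
az 0.4 el 0.0 tool [-0.072  0.904  0.422]
q [ 0.184  1.433  1.419 -0.094 -0.848 -0.167] p [1.208 0.065 0.318] zaz -0.666 pitch -0.053 yz -0.106
az 0.6 el 0.1 tool [-0.233  0.924  0.304]
q [ 0.256  1.414  1.419 -0.084 -0.854 -0.178] p [1.197 0.151 0.338] zaz -0.599 pitch -0.059 yz -0.110
az 0.6 el 0.0 tool [-0.081  0.928  0.362]
q [ 0.313  1.438  1.419 -0.11  -0.843 -0.182] p [1.19  0.221 0.318] zaz -0.532 pitch -0.061 yz -0.114
```

```bash
python3 - <<'E'
from h import *
print(bot.get_state()['qvel'])
show('scene','s1');show('top','t1');s=bot.get_state();print(s['ft_force'],s['joint_pos'],s['qvel'])
E
```

```text
[ 0.16375312  0.93222465  1.47524604  1.35111    -1.0929642   1.34227265]
[ 0.96385863 -0.84271448 -7.50580363] [-0.1264161   1.40432873  1.36271282  0.02228458 -1.14072255 -0.01762505] [-0.18274357 -0.16396947  0.37072022 -0.07926506  0.01195632 -0.06601024]
```

View pics/s1.png

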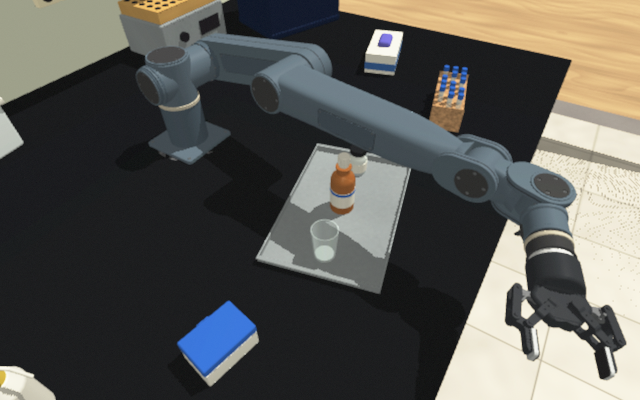

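View pics/t1.png

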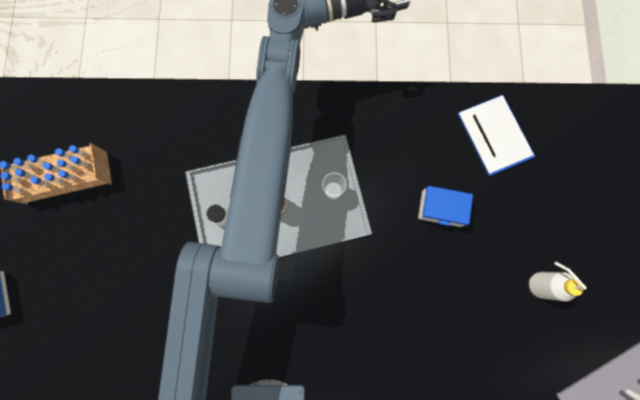

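Emit:
{"fn": "play_rows", "kwargs": {
  "deltas": [
    {"translation":[-0.4,1.9,0.3],"twist":0},
    {"translation":[-0.4,1.9,0.3],"twist":0},
    {"translation":[-0.4,1.9,0.3],"twist":0},
    {"translation":[-0.4,1.9,0.3],"twist":0},
    {"translation":[-0.4,1.9,0.3],"twist":0}
  ]
}}

```text
t: 20.82
position: [1.0914, -0.3153, 0.3867]
tcp_rot: [0.536, 1.537, -0.706]
ft_force: [0.3, 0.3, -0.2]
opening: 1.0
```

```bash
python3 st.py;python3 - <<'E'
from fast import *
q=D[-1][:6];rep(q)
greedy(q,.36,3,els=(-.15,0,.15,.3))
E
```

```text
20.825 q [-0.1005  1.3472  1.4198  0.0017 -1.141  -0.0468] pos [ 1.0914 -0.3153  0.3867] r 1.1360809226224882 az -0.28126096790942934
x [ 0.0261 -0.0222 -0.9994] y [0.9463 0.3229 0.0175] z [ 0.3223 -0.9462  0.0295] open 0.9996192088081909 F [ 0.3174  0.268  -0.2029]
q [-0.1    1.347  1.42   0.002 -1.141 -0.047] p [ 1.091 -0.315  0.387] zaz -1.242 pitch -0.029 yz 0.018
az 0.2 el 0.0 tool [0.021 0.992 0.128]
q [-0.051  1.391  1.419 -0.063 -1.113 -0.067] p [ 1.119 -0.258  0.353] zaz -1.166 pitch -0.040 yz 0.015
az 0.2 el 0.1 tool [-0.127  0.97   0.207]
q [-0.014  1.384  1.419 -0.071 -1.072 -0.082] p [ 1.137 -0.211  0.364] zaz -1.088 pitch -0.051 yz 0.011
az 0.2 el 0.0 tool [0.025 0.96  0.278]
q [ 0.013  1.416  1.419 -0.104 -1.023 -0.084] p [ 1.158 -0.172  0.337] zaz -1.012 pitch -0.056 yz 0.007
```

Emit:
{"fn": "play_rows", "kwargs": {
  "deltas": [
    {"translation":[0.04,2,0.26],"twist":0},
    {"translation":[0.04,2,0.26],"twist":0},
    {"translation":[0.04,2,0.26],"twist":0},
    {"translation":[0.04,2,0.26],"twist":0},
    {"translation":[0.04,2,0.26],"twist":0}
  ]
}}

```text
t: 21.45
position: [1.1113, -0.2546, 0.3463]
tcp_rot: [0.362, 1.534, -0.832]
ft_force: [0.4, -0.8, -0.6]
opening: 1.003
```

Emit:
{"fn": "play_rows", "kwargs": {
  "deltas": [
    {"translation":[-0.2,2,0.4],"twist":0},
    {"translation":[-0.2,2,0.4],"twist":0},
    {"translation":[-0.2,2,0.4],"twist":0},
    {"translation":[-0.2,2,0.4],"twist":0},
    {"translation":[-0.2,2,0.4],"twist":0}
  ]
}}

```text
t: 22.08
position: [1.1225, -0.2137, 0.3507]
tcp_rot: [0.289, 1.528, -0.857]
ft_force: [-0.1, -0.4, 0.3]
opening: 1.003
```

Emit:
{"fn": "play_rows", "kwargs": {
  "deltas": [
    {"translation":[0.05,2,0.6],"twist":0},
    {"translation":[0.05,2,0.6],"twist":0},
    {"translation":[0.05,2,0.6],"twist":0},
    {"translation":[0.05,2,0.6],"twist":0},
    {"translation":[0.05,2,0.6],"twist":0}
  ]
}}

```text
t: 22.7
position: [1.137, -0.193, 0.3231]
tcp_rot: [0.22, 1.526, -0.879]
ft_force: [0.4, 0.5, -0.3]
opening: 1.0
```

```bash
python3 st.py;python3 - <<'E'
from fast import *
q=D[-1][:6];rep(q)
greedy(q,.36,7,els=(-.15,0,.15,.3))
E
```

```text
22.7 q [ 0.0057  1.4274  1.4198 -0.1048 -1.1035 -0.077 ] pos [ 1.137  -0.193   0.3231] r 1.1532560184530523 az -0.16811155954416918
x [ 0.0286 -0.0345 -0.999 ] y [0.8908 0.4542 0.0098] z [ 0.4534 -0.8902  0.0437] open 1.0002973349457662 F [ 0.3643  0.4529 -0.3119]
q [ 0.006  1.427  1.42  -0.105 -1.103 -0.077] p [ 1.137 -0.193  0.323] zaz -1.100 pitch -0.044 yz 0.010
az 0.2 el 0.1 tool [-0.128  0.954  0.271]
q [ 0.028  1.41   1.419 -0.092 -1.049 -0.082] p [ 1.154 -0.159  0.341] zaz -1.023 pitch -0.050 yz 0.006
az 0.4 el 0.1 tool [-0.136  0.979  0.153]
q [ 0.093  1.397  1.419 -0.091 -1.038 -0.096] p [ 1.163 -0.083  0.356] zaz -0.948 pitch -0.058 yz 0.002
az 0.4 el 0.1 tool [-0.135  0.965  0.227]
q [ 0.142  1.388  1.419 -0.092 -1.011 -0.108] p [ 1.17  -0.021  0.368] zaz -0.873 pitch -0.066 yz -0.003
az 0.4 el 0.0 tool [0.017 0.956 0.293]
q [ 0.179  1.419  1.419 -0.122 -0.975 -0.11 ] p [1.181 0.031 0.341] zaz -0.799 pitch -0.069 yz -0.007
az 0.4 el 0.1 tool [-0.131  0.92   0.369]
q [ 0.207  1.403  1.419 -0.107 -0.929 -0.112] p [1.187 0.073 0.357] zaz -0.726 pitch -0.074 yz -0.013
az 0.4 el 0.1 tool [-0.129  0.891  0.435]
q [ 0.227  1.392  1.419 -0.098 -0.879 -0.115] p [1.194 0.109 0.369] zaz -0.656 pitch -0.080 yz -0.018
az 0.6 el 0.0 tool [0.008 0.951 0.309]
q [ 0.291  1.421  1.419 -0.129 -0.874 -0.122] p [1.188 0.187 0.344] zaz -0.587 pitch -0.082 yz -0.024
```

Emit:
{"fn": "play_rows", "kwargs": {
  "deltas": [
    {"translation":[-0.2,2,0.35],"twist":0},
    {"translation":[-0.2,2,0.35],"twist":0},
    {"translation":[-0.2,2,0.35],"twist":0},
    {"translation":[-0.2,2,0.35],"twist":0},
    {"translation":[-0.2,2,0.35],"twist":0}
  ]
}}

```text
t: 23.32
position: [1.1433, -0.1333, 0.3331]
tcp_rot: [0.167, 1.523, -0.885]
ft_force: [0.6, -0.5, -0.2]
opening: 0.998
```

Emit:
{"fn": "play_rows", "kwargs": {
  "deltas": [
    {"translation":[-0.1,2,0.4],"twist":0},
    {"translation":[-0.1,2,0.4],"twist":0},
    {"translation":[-0.1,2,0.4],"twist":0},
    {"translation":[-0.1,2,0.4],"twist":0},
    {"translation":[-0.1,2,0.4],"twist":0}
  ]
}}

```text
t: 23.95
position: [1.1492, -0.082, 0.3275]
tcp_rot: [0.109, 1.521, -0.897]
ft_force: [0.1, -0.6, 0.4]
opening: 1.0
```

```bash
python3 st.py
```

```text
23.95 q [ 0.103   1.4259  1.4197 -0.1163 -1.1062 -0.0932] pos [ 1.1492 -0.082   0.3275] r 1.1521611731489276 az -0.07125655033789648
x [ 0.0309 -0.0387 -0.9988] y [0.8443 0.5358 0.0054] z [ 0.5349 -0.8435  0.0492] open 1.000428584536651 F [ 0.1134 -0.6295  0.3853]
```

Emit:
{"fn": "play_rows", "kwargs": {
  "deltas": [
    {"translation":[-0.1,2,0.9],"twist":0},
    {"translation":[-0.1,2,0.9],"twist":0},
    {"translation":[-0.1,2,0.9],"twist":0},
    {"translation":[-0.1,2,0.9],"twist":0},
    {"translation":[-0.1,2,0.9],"twist":0}
  ]
}}

```text
t: 24.58
position: [1.1627, -0.0854, 0.3249]
tcp_rot: [0.061, 1.519, -0.899]
ft_force: [-0.3, -0.4, -1.4]
opening: 0.996
```

```bash
python3 st.py
```

```text
24.575 q [ 0.0919  1.4288  1.4197 -0.1128 -1.0493 -0.0868] pos [ 1.1627 -0.0854  0.3249] r 1.1658469159876934 az -0.07334572481303761
x [ 0.0322 -0.0404 -0.9987] y [0.8189 0.5739 0.0031] z [ 0.573  -0.818   0.0516] open 0.9964093781738615 F [-0.2858 -0.3553 -1.4085]
```

Emit:
{"fn": "play_rows", "kwargs": {
  "deltas": [
    {"translation":[-0.1,2,0.6],"twist":0},
    {"translation":[-0.1,2,0.6],"twist":0},
    {"translation":[-0.1,2,0.6],"twist":0},
    {"translation":[-0.1,2,0.6],"twist":0},
    {"translation":[-0.1,2,0.6],"twist":0}
  ]
}}

```text
t: 25.2
position: [1.1676, -0.0406, 0.3219]
tcp_rot: [0.014, 1.517, -0.899]
ft_force: [0.1, 0.2, 0.5]
opening: 1.002
```

Emit:
{"fn": "play_rows", "kwargs": {
  "deltas": [
    {"translation":[-0.1,2,0.6],"twist":0},
    {"translation":[-0.1,2,0.6],"twist":0},
    {"translation":[-0.1,2,0.6],"twist":0},
    {"translation":[-0.1,2,0.6],"twist":0},
    {"translation":[-0.1,2,0.6],"twist":0}
  ]
}}

```text
t: 25.82
position: [1.1703, 0.005, 0.3188]
tcp_rot: [-0.045, 1.516, -0.913]
ft_force: [0.7, -0.0, -0.3]
opening: 0.996
```

Emit:
{"fn": "play_rows", "kwargs": {
  "deltas": [
    {"translation":[-0.1,2,0.6],"twist":0},
    {"translation":[-0.1,2,0.6],"twist":0},
    {"translation":[-0.1,2,0.6],"twist":0},
    {"translation":[-0.1,2,0.6],"twist":0},
    {"translation":[-0.1,2,0.6],"twist":0}
  ]
}}

```text
t: 26.45
position: [1.1705, 0.0529, 0.3166]
tcp_rot: [-0.091, 1.515, -0.913]
ft_force: [-0.1, 0.1, -0.1]
opening: 0.996
```

Emit:
{"fn": "play_rows", "kwargs": {
  "deltas": [
    {"translation":[-0.1,2,0.6],"twist":0},
    {"translation":[-0.1,2,0.6],"twist":0},
    {"translation":[-0.1,2,0.6],"twist":0},
    {"translation":[-0.1,2,0.6],"twist":0},
    {"translation":[-0.1,2,0.6],"twist":0}
  ]
}}

```text
t: 27.08
position: [1.1683, 0.1021, 0.3145]
tcp_rot: [-0.135, 1.514, -0.912]
ft_force: [0.1, 0.2, -0.3]
opening: 1.004
```

Emit:
{"fn": "play_rows", "kwargs": {
  "deltas": [
    {"translation":[-0.1,2,0.7],"twist":0},
    {"translation":[-0.1,2,0.7],"twist":0},
    {"translation":[-0.1,2,0.7],"twist":0},
    {"translation":[-0.1,2,0.7],"twist":0},
    {"translation":[-0.1,2,0.7],"twist":0}
  ]
}}

```text
t: 27.7
position: [1.1676, 0.1413, 0.3128]
tcp_rot: [-0.177, 1.513, -0.909]
ft_force: [-0.8, 0.2, -0.2]
opening: 1.0
```

```bash
python3 st.py
```

```text
27.7 q [ 0.2787  1.4438  1.4187 -0.1314 -1.0079 -0.1001] pos [1.1676 0.1413 0.3128] r 1.1761168602249 az 0.12045916961222225
x [ 0.0353 -0.0453 -0.9983] y [ 0.6686  0.7436 -0.0101] z [ 0.7428 -0.6671  0.0566] open 1.0001629678388742 F [-0.8466  0.1565 -0.164 ]
```

```bash
python3 - <<'E'
from fast import *
q=D[-1][:6].copy()
p0,R0=full(q)
def ik(q,pt,R=R0):
    f=lambda x:(lambda pr:np.r_[pr[0]-pt,Ro.from_matrix(R@pr[1].T).as_rotvec()])(full(x))
    r=least_squares(f,q,bounds=(lo,hi));return r.x,np.abs(r.fun).max()
def joints(q):
    c,z0,L1,a,L2,b,W,T,off=P
    from fit import ry,rz
    e=np.array([0,off,z0])+ry(q[1]+a)@[0,0,L1];w=e+ry(q[1]-q[2]+b)@[L2,0,0];v=w+ry(q[1]-q[2]+q[3])@[W,0,0]
    return [rz(q[0])@k for k in(e,w,v)]
tgt=np.array([.586,-.014,.30])
for s in np.linspace(0,1,12):
    q,e=ik(q,p0+(tgt-p0)*s);print(round(s,2),q,'%.4f'%e)
print(joints(q))
for z in(.25,.2,.15,.1,.082):
    q,e=ik(q,np.array([.586,-.014,z]));print(z,q,'%.4f'%e)
print(joints(q))
for r in np.linspace(0,3.1,4):
    q2,e=ik(q,np.array([.586,-.014,.3]),R0);
w=tgt-p0;print('tool',R0.T@w,np.linalg.norm(w)); print('down .1',R0.T@[0,0,-.1])
E
```

```text
0.0 [ 0.279  1.444  1.419 -0.131 -1.008 -0.1  ] 0.0000
0.09 [ 0.28   1.094  0.808 -0.392 -1.009 -0.1  ] 0.0000
0.18 [ 0.281  0.919  0.511 -0.514 -1.01  -0.101] 0.0000
0.27 [ 0.282  0.777  0.278 -0.606 -1.011 -0.101] 0.0000
0.36 [ 0.284  0.651  0.078 -0.681 -1.013 -0.101] 0.0000
0.45 [ 0.285  0.534 -0.102 -0.743 -1.015 -0.101] 0.0000
0.55 [ 0.287  0.42  -0.268 -0.796 -1.017 -0.102] 0.0000
0.64 [ 0.29   0.306 -0.425 -0.839 -1.019 -0.102] 0.0000
0.73 [ 0.292  0.189 -0.574 -0.871 -1.022 -0.103] 0.0000
0.82 [ 0.296  0.064 -0.718 -0.892 -1.025 -0.104] 0.0000
0.91 [ 0.3   -0.074 -0.859 -0.895 -1.029 -0.104] 0.0000
1.0 [ 0.305 -0.235 -0.998 -0.874 -1.034 -0.106] 0.0000
[array([-0.106,  0.037,  0.602]), array([0.256, 0.151, 0.27 ]), array([0.364, 0.185, 0.283])]
0.25 [ 0.305 -0.073 -1.007 -1.044 -1.034 -0.106] 0.0000
0.2 [ 0.305  0.111 -0.994 -1.216 -1.034 -0.106] 0.0000
0.15 [ 0.305  0.308 -0.96  -1.379 -1.034 -0.106] 0.0000
0.1 [ 0.305  0.505 -0.908 -1.524 -1.034 -0.106] 0.0000
0.082 [ 0.305  0.574 -0.885 -1.57  -1.034 -0.106] 0.0000
[array([0.181, 0.127, 0.551]), array([0.256, 0.151, 0.052]), array([0.364, 0.185, 0.065])]
tool [-0.001 -0.504 -0.329] 0.6021160028199258
down .1 [ 0.1    0.001 -0.006]
```

```bash
python3 - <<'E'
from fast import *
from h import *
from fit import ry,rz
q=np.array([-0.1264161,1.40432873,1.36271282,.02228458,-1.14072255,-.0176])
c,z0,L1,a,L2,b,W,T,off=P
e=np.array([0,off,z0])+ry(q[1]+a)@[0,0,L1];w=e+ry(q[1]-q[2]+b)@[L2,0,0];v=w+ry(q[1]-q[2]+q[3])@[W,0,0]
for n in('scene','top'):
  C=bot.get_calibration(n)
  for k in(e,w,v):
    for o in (0,.03,-.05):
      X=C['R']@(rz(q[0])@(k+[0,o,0]))+C['t'];u=C['camera_matrix']@X;print(n,o,(u/u[2])[:2],'px per 50mm',.05*401/X[2])
im=cv2.imread('pics/s1.png')[120:260,410:620];cv2.imwrite('pics/s1c.png',cv2.resize(im,None,fx=3.5,fy=3.5))
E
```

```text
scene 0 [282.616  88.495] px per 50mm 20.386267379001165
scene 0.03 [290.817  83.694] px per 50mm 20.058562157989005
scene -0.05 [268.337  96.856] px per 50mm 20.956903724781043
scene 0 [480.719 172.445] px per 50mm 26.795479423347974
scene 0.03 [487.279 164.402] px per 50mm 26.232176882753013
scene -0.05 [469.137 186.648] px per 50mm 27.790073391849397
scene 0 [542.394 202.432] px per 50mm 28.62367434534878
scene 0.03 [548.008 193.179] px per 50mm 27.981804539004425
scene -0.05 [532.442 218.834] px per 50mm 29.76149747329573
top 0 [247.41  274.264] px per 50mm 23.43049189120198
top 0.03 [233.312 272.356] px per 50mm 23.423069578870212
top -0.05 [270.927 277.447] px per 50mm 23.442872870547525
top 0 [283.258  55.25 ] px per 50mm 21.21756618415394
top 0.03 [270.481  53.585] px per 50mm 21.21147950319621
top -0.05 [304.57   58.028] px per 50mm 21.227718418738043
top 0 [290.66   13.348] px per 50mm 20.612867462424507
top 0.03 [278.245  11.742] px per 50mm 20.607122730340045
top -0.05 [311.368  16.027] px per 50mm 20.622449136907267
```

View pics/s1c.png

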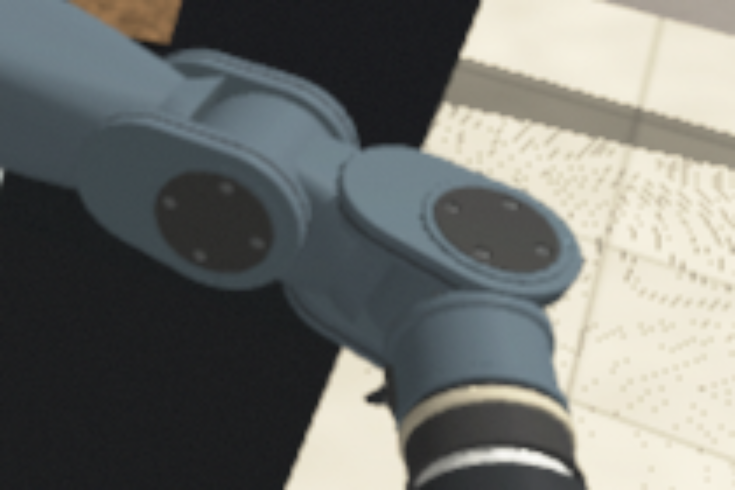

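```bash
python3 - <<'E'
from fast import *
def pz(c):
    R=full(c)[1];return np.arctan2(R[1,2],R[0,2]),-np.arcsin(R[2,2]),R[2,1]
q0=D[-1][:6].copy()
p0,R0=full(q0)
f=lambda x:(lambda pr:np.r_[pr[0]-np.array([.6,-.03,.30]),Ro.from_matrix(R0@pr[1].T).as_rotvec()])(full(x))
q1=least_squares(f,np.array([.3,-.2,-1,-.87,-1.03,-.1]),bounds=(lo,hi)).x
for nm,q in(('ext',q0),('retr',q1)):
    b=pz(q);out=[]
    for az in np.arange(0,6.28,.4):
        for el in np.arange(-1.4,1.5,.35):
            w=np.array([np.cos(az)*np.cos(el),np.sin(az)*np.cos(el),np.sin(el)])
            c=callf(q,w2t(q,w));k=pz(c);out.append((k[1]-b[1],k[0]-b[0],k[2],az,el,full(c)[0],c))
    out.sort(key=lambda o:-o[0])
    print(nm,b)
    for o in out[:6]:print('dp %.3f dyaw %.3f yz %.3f az %.1f el %.2f'%o[:5],o[5],o[6])
E
```

```text
ext (np.float64(-0.7317464593673748), np.float64(-0.05660507569075941), np.float64(-0.010121825496418754))
dp 0.018 dyaw 0.041 yz -0.012 az 0.4 el -1.05 [1.162 0.147 0.073] [ 0.28   1.704  1.419 -0.352 -0.969 -0.068]
dp 0.018 dyaw 0.039 yz -0.012 az 0.8 el -1.05 [1.142 0.196 0.071] [ 0.333  1.707  1.419 -0.362 -1.024 -0.075]
dp 0.018 dyaw 0.056 yz -0.013 az 0.8 el -0.70 [1.145 0.226 0.137] [ 0.358  1.632  1.419 -0.288 -1.032 -0.078]
dp 0.018 dyaw 0.058 yz -0.013 az 0.4 el -0.70 [1.174 0.156 0.139] [ 0.282  1.629  1.419 -0.277 -0.954 -0.068]
dp 0.017 dyaw 0.038 yz -0.012 az 0.0 el -1.05 [1.178 0.097 0.072] [ 0.227  1.705  1.419 -0.35  -0.919 -0.064]
dp 0.016 dyaw 0.053 yz -0.013 az 0.0 el -0.70 [1.197 0.082 0.138] [ 0.205  1.63   1.419 -0.274 -0.883 -0.062]
retr (np.float64(-0.7317464600817087), np.float64(-0.05660507636207903), np.float64(-0.010121825325878048))
dp 0.029 dyaw -0.048 yz -0.008 az 3.6 el 0.00 [ 0.487 -0.107  0.363] [ 0.128 -0.99  -1.21  -0.266 -0.907 -0.044]
dp 0.025 dyaw -0.012 yz -0.010 az 4.0 el 0.00 [ 0.495 -0.303  0.363] [-0.581 -0.99  -1.21  -0.252 -0.163 -0.015]
dp 0.012 dyaw 0.010 yz -0.011 az 2.4 el -0.70 [0.443 0.115 0.101] [ 0.781  0.673 -0.868 -2.12  -1.49  -0.589]
dp 0.010 dyaw 0.004 yz -0.010 az 2.8 el -0.70 [0.386 0.041 0.102] [ 0.738  0.605 -1.097 -2.12  -1.456 -0.426]
dp 0.005 dyaw 0.012 yz -0.011 az 2.8 el -0.35 [0.364 0.039 0.195] [ 0.789  0.222 -1.21  -2.12  -1.49  -0.697]
dp 0.003 dyaw 0.005 yz -0.010 az 2.0 el -0.70 [0.508 0.181 0.099] [ 0.783  0.783 -0.613 -2.12  -1.49  -0.733]
```

```bash
python3 - <<'E'
from fast import *
def pz(c):
    R=full(c)[1];return np.arctan2(R[1,2],R[0,2]),-np.arcsin(R[2,2]),R[2,1]
q=D[-1][:6].copy()
for az,el in((.2,-.6),(.2,-.2),(.2,0)):
    w=np.array([np.cos(az)*np.cos(el),np.sin(az)*np.cos(el),np.sin(el)])
    t=w2t(q,w);q=callf(q,t);print(t,q,full(q)[0],pz(q))
E
python3 - <<'E'
import sys;sys.path.insert(0,'.')
from h import *
import os;os.chdir('.')
from fast import full,P,rz,ry
E
python3 - <<'E'
from h import *
import numpy as np
from fit import ry,rz
P=np.load('fk.npy')
q=bot.get_state()['joint_pos'];c,z0,L1,a,L2,b,W,T,off=P
e=np.array([0,off,z0])+ry(q[1]+a)@[0,0,L1];w=e+ry(q[1]-q[2]+b)@[L2,0,0];Rw=rz(q[0])@ry(q[1]-q[2]+q[3]);v=rz(q[0])@(w+ry(q[1]-q[2]+q[3])@[W,0,0]);w=rz(q[0])@w
p,d=bot.camera('scene');cv2.imwrite('pics/s2.png',p);C=cloud('scene',d)
for k,n in((w,'j4'),(v,'j5')):
    L=(C-k)@Rw;m=(d>0)&(np.hypot(L[...,0],L[...,1])<.05)&(np.abs(L[...,2])<.12)
    print(n,k,m.sum(),np.percentile(L[m],[1,5,50,95,99],axis=0).round(3).tolist())
E
```

```text
[0.585 0.668 0.46 ] [ 0.241  1.606  1.419 -0.253 -0.911 -0.066] [1.19  0.119 0.16 ] (np.float64(-0.671271093862436), np.float64(-0.040821908068965296), np.float64(-0.0130762619317365))
[0.214 0.753 0.622] [ 0.206  1.627  1.419 -0.24  -0.81  -0.039] [1.21  0.101 0.131] (np.float64(-0.6042804675050639), np.float64(-0.022366628992101848), np.float64(-0.015196037457190531))
[0.005 0.72  0.693] [ 0.18   1.593  1.419 -0.187 -0.721 -0.025] [1.23  0.091 0.156] (np.float64(-0.5418089644181344), np.float64(-0.010004643434970076), np.float64(-0.01622784871717332))
j4 [0.83674299 0.30905561 0.28380873] 1369 [[-0.045, -0.047, -0.04], [-0.034, -0.046, -0.032], [0.0, -0.04, 0.032], [0.039, 0.029, 0.044], [0.046, 0.038, 0.045]]
j5 [0.9460119  0.34032757 0.29592729] 1149 [[-0.045, -0.047, -0.037], [-0.038, -0.042, -0.03], [-0.011, -0.029, 0.038], [0.029, 0.025, 0.042], [0.036, 0.038, 0.043]]Traceback (most recent call last):
  File "<stdin>", line 4, in <module>
ImportError: cannot import name 'rz' from 'fast' (fast.py)
```

Emit:
{"fn": "play_rows", "kwargs": {
  "deltas": [
    {"translation":[0,-0.03,-0.02],"twist":0},
    {"translation":[0,-0.08,-0.052],"twist":0},
    {"translation":[0,-0.13,-0.085],"twist":0},
    {"translation":[0,-0.18,-0.118],"twist":0},
    {"translation":[0,-0.23,-0.15],"twist":0}
  ]
}}

```text
t: 28.38
position: [0.9565, 0.0844, 0.3093]
tcp_rot: [-0.154, 1.513, -0.886]
ft_force: [1.5, -0.3, -0.0]
opening: 0.995
```

Emit:
{"fn": "play_rows", "kwargs": {
  "deltas": [
    {"translation":[0,-0.05,-0.033],"twist":0},
    {"translation":[0,-0.1,-0.065],"twist":0},
    {"translation":[0,-0.15,-0.098],"twist":0},
    {"translation":[0,-0.2,-0.131],"twist":0},
    {"translation":[0,-0.23,-0.15],"twist":0}
  ]
}}

```text
t: 29.0
position: [0.6909, 0.0134, 0.3017]
tcp_rot: [-0.185, 1.514, -0.917]
ft_force: [-0.6, -0.4, 0.1]
opening: 0.997
```

```bash
python3 st.py; cat > go.py <<'E'
import sys
from h import *
from scipy.spatial.transform import Rotation as Ro
np.set_printoptions(precision=4,suppress=True)
s=bot.get_state();R=Ro.from_euler('xyz',s['tcp_rot']).as_matrix()
print(R.T@(np.array(eval(sys.argv[1]))-s['position']))
E
python3 go.py "[.586,-.014,.28]"
python3 - <<'E'
from h import *
show('top','t3')
p,d=show('scene','s3',(220,60,460,300),3)
E
```

```text
29.0 q [ 0.2949  0.063  -0.7208 -0.8923 -1.0245 -0.1034] pos [0.6909 0.0134 0.3017] r 0.6910177228579706 az 0.019361146787861043
x [ 0.0348 -0.0454 -0.9984] y [ 0.669   0.7432 -0.0105] z [ 0.7425 -0.6675  0.0563] open 0.9967563712421276 F [-0.5554 -0.3963  0.0772]
[ 0.0192 -0.0903 -0.0608]
```

View pics/s3.png

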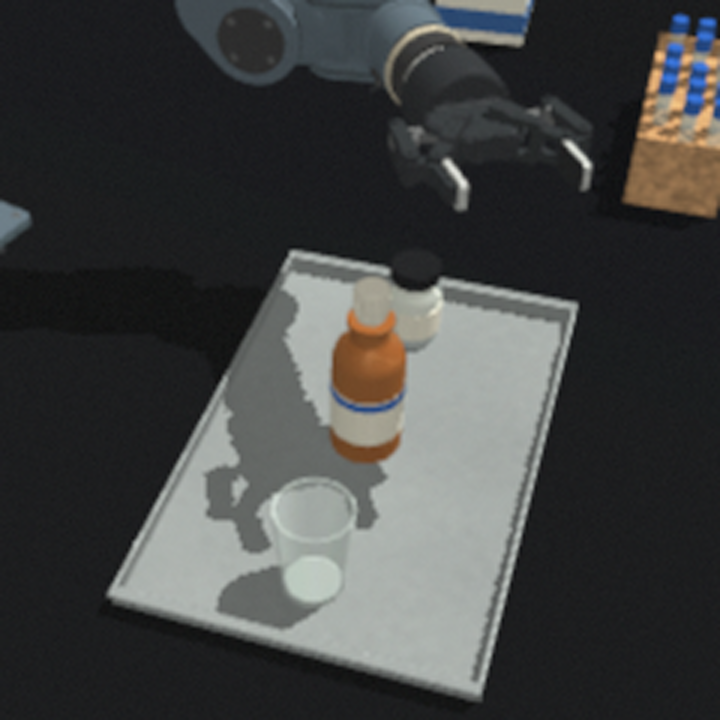

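View pics/t3.png

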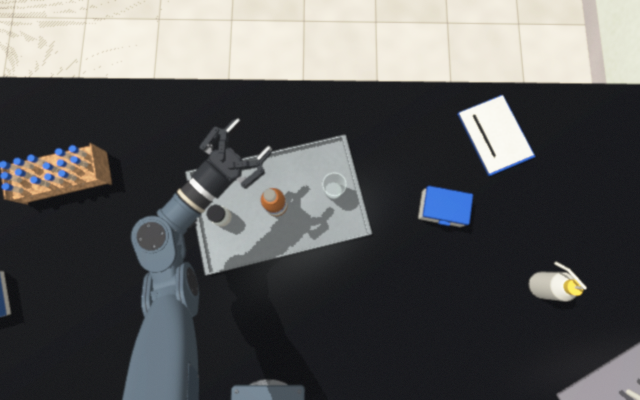

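Emit:
{"fn": "play_rows", "kwargs": {
  "deltas": [
    {"translation":[0.01,-0.045,-0.03],"twist":0},
    {"translation":[0.019,-0.09,-0.061],"twist":0},
    {"translation":[0.019,-0.09,-0.061],"twist":0},
    {"translation":[0.05,-0.09,-0.063],"twist":0},
    {"translation":[0.08,-0.09,-0.065],"twist":0}
  ]
}}

```text
t: 29.72
position: [0.5902, -0.0122, 0.2224]
tcp_rot: [-0.065, 1.51, -0.796]
ft_force: [0.8, 0.2, -1.6]
opening: 1.0
```

```bash
python3 st.py; python3 go.py "[.586,-.014,.094]"
python3 - <<'E'
from h import *
show('top','t4',(190,120,350,260),5)
p,d=show('scene','s4',(260,90,420,250),4)
E
```

```text
29.725 q [ 0.306   0.0448 -0.9899 -1.1531 -1.0343 -0.1058] pos [ 0.5902 -0.0122  0.2224] r 0.5903450820679857 az -0.020719294041004924
x [ 0.0423 -0.0432 -0.9982] y [ 0.668   0.7441 -0.0039] z [ 0.7429 -0.6666  0.0603] open 1.0004135696603949 F [ 0.8129  0.186  -1.6427]
[ 0.1281 -0.0036 -0.0097]
```

View pics/s4.png

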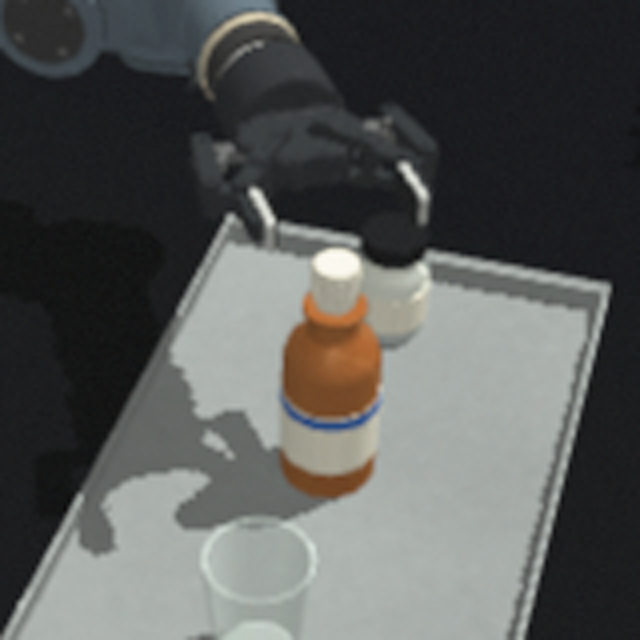

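View pics/t4.png

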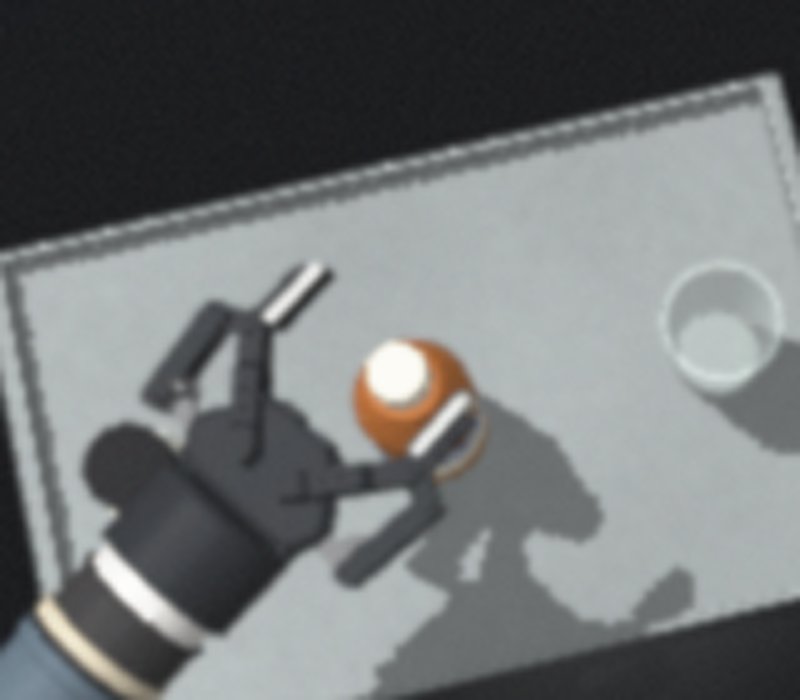

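```bash
python3 -c "
from h import *
print(onz('top',263.5,192.5,.222),onz('top',269.6,194.4,.179)); print(onz('top',190+295/5,120+295/5,.222),onz('top',190+440/5,120+430/5,.222))"
```

```text
[ 0.57664837 -0.00074974  0.222     ] [ 0.58025463 -0.00991703  0.179     ]
[0.60884838 0.03450922 0.222     ] [ 0.54480187 -0.03562161  0.222     ]
```

```bash
python3 st.py; python3 go.py "[.587,-.015,.094]"
```

```text
29.825 q [ 0.3058  0.0502 -0.9939 -1.149  -1.0352 -0.1058] pos [ 0.5886 -0.013   0.2162] r 0.5887679738117905 az -0.022108740560042174
x [ 0.0294 -0.0473 -0.9985] y [ 0.6688  0.7433 -0.0155] z [ 0.7429 -0.6673  0.0534] open 1.000712507240738 F [-0.4756  0.0399 -1.1791]
[ 0.122  -0.0007 -0.0064]
```

Emit:
{"fn": "play_rows", "kwargs": {
  "deltas": [
    {"translation":[0.035,-0.001,-0.002],"twist":0},
    {"translation":[0.07,-0.001,-0.004],"twist":0},
    {"translation":[0.1,-0.001,-0.005],"twist":0},
    {"translation":[0.121,-0.001,-0.006],"twist":0},
    {"translation":[0.121,-0.001,-0.006],"twist":0}
  ]
}}

```text
t: 30.45
position: [0.5887, -0.0149, 0.0983]
tcp_rot: [-0.164, 1.513, -0.896]
ft_force: [0.8, -0.3, 0.2]
opening: 1.0
```

```bash
python3 st.py; python3 go.py "[.587,-.015,.094]"
python3 - <<'E'
from h import *
show('top','t5',(190,120,350,260),5)
p,d=show('scene','s5',(260,90,420,250),4)
E
```

```text
30.45 q [ 0.3013  0.5137 -0.9006 -1.5254 -1.0305 -0.1048] pos [ 0.5887 -0.0149  0.0983] r 0.5888848116734832 az -0.025228714973704595
x [ 0.0361 -0.0451 -0.9983] y [ 0.6686  0.7435 -0.0094] z [ 0.7427 -0.6672  0.057 ] open 0.9998013327487145 F [ 0.7905 -0.3362  0.1791]
[ 0.0043 -0.0012 -0.0014]
```

View pics/s5.png

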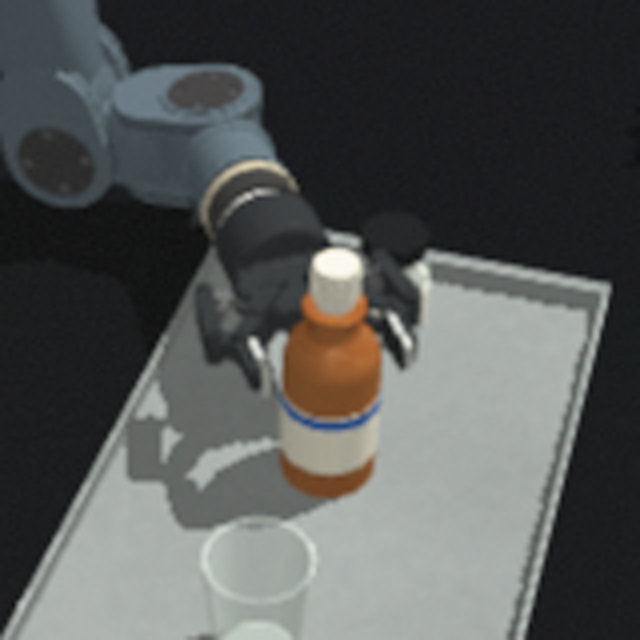

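View pics/t5.png

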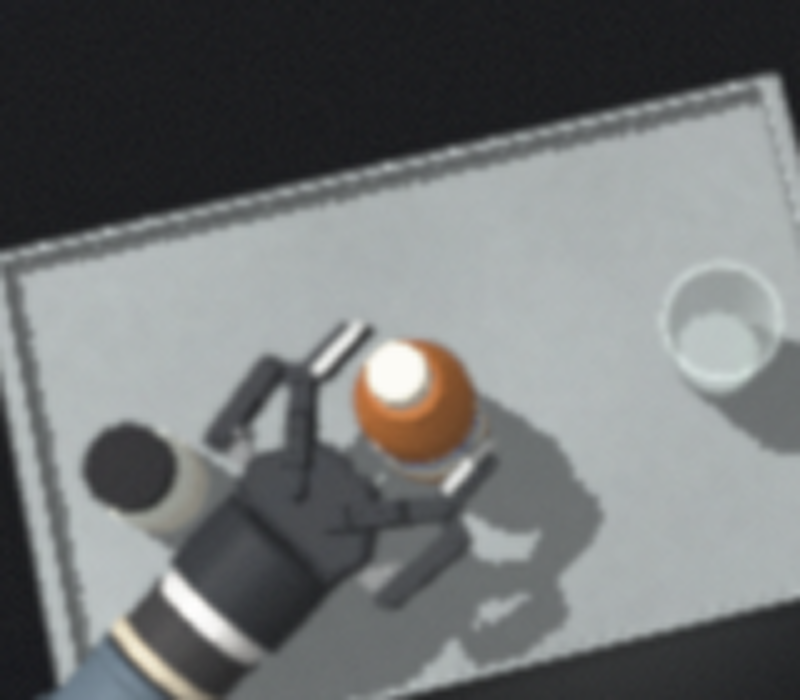

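Emit:
{"fn": "play_rows", "kwargs": {
  "deltas": [
    {"translation":[0.003,0,0],"twist":0},
    {"translation":[0.003,0,0],"twist":0},
    {"translation":[0.003,0,0],"twist":0},
    {"translation":[0.003,0,0],"twist":0},
    {"translation":[0.003,0,0],"twist":0}
  ],
  "fingers": -1
}}

```text
t: 31.18
position: [0.5879, -0.0147, 0.0971]
tcp_rot: [-0.106, 1.511, -0.836]
ft_force: [-2.0, 3.8, 5.9]
opening: 0.735
```

```bash
python3 st.py
```

```text
31.175 q [ 0.3017  0.5215 -0.9    -1.5363 -1.0294 -0.1047] pos [ 0.5879 -0.0147  0.0971] r 0.5881104517922792 az -0.0250217195546424
x [ 0.0398 -0.044  -0.9982] y [ 0.6676  0.7445 -0.0063] z [ 0.7435 -0.6662  0.059 ] open 0.7351284643267347 F [-2.042   3.8021  5.8971]
```

Emit:
{"fn": "play_rows", "kwargs": {
  "deltas": [
    {"translation":[-0.01,0,0.001],"twist":0},
    {"translation":[-0.03,0,0.002],"twist":0},
    {"translation":[-0.06,0,0.003],"twist":0},
    {"translation":[-0.095,0,0.005],"twist":0},
    {"translation":[-0.13,0,0.007],"twist":0}
  ]
}}

```text
t: 31.8
position: [0.5854, -0.0155, 0.2205]
tcp_rot: [-0.423, 1.517, -1.157]
ft_force: [0.7, 0.6, -7.6]
opening: 0.733
```

Emit:
{"fn": "play_rows", "kwargs": {
  "deltas": [
    {"translation":[-0.04,0,0.002],"twist":0},
    {"translation":[-0.075,0,0.004],"twist":0},
    {"translation":[-0.1,0,0.006],"twist":0.06},
    {"translation":[-0.11,0,0.007],"twist":0.15},
    {"translation":[-0.11,0,0.007],"twist":0.28}
  ]
}}

```text
t: 32.42
position: [0.5875, -0.015, 0.331]
tcp_rot: [1.377, 1.301, 0.651]
ft_force: [0.5, -0.5, -7.5]
opening: 0.732
```

```bash
python3 st.py
python3 - <<'E'
from h import *
p,d=show('scene','s6',(220,50,420,250),3)
E
```

```text
32.425 q [ 0.3028 -0.3212 -0.9759 -0.755  -1.0342  0.1786] pos [ 0.5875 -0.015   0.331 ] r 0.5877070793242486 az -0.025468851135343713
x [ 0.212   0.1613 -0.9639] y [0.6363 0.7258 0.2614] z [ 0.7418 -0.6687  0.0512] open 0.732329585587874 F [ 0.5445 -0.5262 -7.5192]
```

View pics/s6.png

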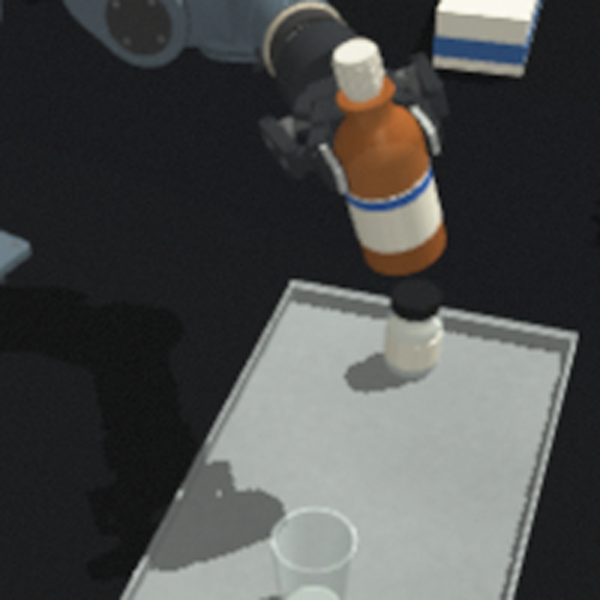

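Emit:
{"fn": "play_rows", "kwargs": {
  "deltas": [
    {"translation":[0,0,0],"twist":0.16},
    {"translation":[0,0,0],"twist":0.33},
    {"translation":[0,0,0],"twist":0.5},
    {"translation":[0,0,0],"twist":0.67},
    {"translation":[0,0,0],"twist":0.84}
  ]
}}

```text
t: 33.1
position: [0.5875, -0.0149, 0.3288]
tcp_rot: [1.515, 0.469, 0.812]
ft_force: [0.1, 0.8, -8.6]
opening: 0.734
```

Emit:
{"fn": "play_rows", "kwargs": {
  "deltas": [
    {"translation":[0,0,0],"twist":0.17},
    {"translation":[0,0,0],"twist":0.34},
    {"translation":[0,0,0],"twist":0.51},
    {"translation":[0,0,0],"twist":0.68},
    {"translation":[0,0,0],"twist":0.85}
  ]
}}

```text
t: 33.72
position: [0.5875, -0.0149, 0.3287]
tcp_rot: [1.517, -0.38, 0.857]
ft_force: [0.6, -0.1, -7.8]
opening: 0.735
```

Emit:
{"fn": "play_rows", "kwargs": {
  "deltas": [
    {"translation":[0,0,0],"twist":0.17},
    {"translation":[0,0,0],"twist":0.34},
    {"translation":[0,0,0],"twist":0.51},
    {"translation":[0,0,0],"twist":0.68},
    {"translation":[0,0,0],"twist":0.85}
  ]
}}

```text
t: 34.35
position: [0.5875, -0.0149, 0.3289]
tcp_rot: [1.422, -1.228, 0.977]
ft_force: [-0.6, -0.1, -8.0]
opening: 0.732
```

```bash
python3 st.py
```

```text
34.35 q [ 0.3029 -0.3184 -0.977  -0.756  -1.034   2.7182] pos [ 0.5875 -0.0149  0.3289] r 0.587722506219325 az -0.025313059582869914
x [0.1881 0.2789 0.9417] y [-0.6433 -0.6895  0.3327] z [ 0.7421 -0.6684  0.0497] open 0.7315307819381519 F [-0.5632 -0.0855 -8.009 ]
```

Emit:
{"fn": "play_rows", "kwargs": {
  "deltas": [
    {"translation":[0,0,0],"twist":0.17},
    {"translation":[0,0,0],"twist":0.3},
    {"translation":[0,0,0],"twist":0.33},
    {"translation":[0,0,0],"twist":0.33},
    {"translation":[0,0,0],"twist":0.33}
  ]
}}

```text
t: 34.98
position: [0.5888, -0.0141, 0.3345]
tcp_rot: [0.092, -1.515, 2.317]
ft_force: [-0.2, 0.8, -7.5]
opening: 0.731
```

Emit:
{"fn": "play_rows", "kwargs": {
  "deltas": [
    {"translation":[0,0,0],"twist":0},
    {"translation":[0,0,0],"twist":0},
    {"translation":[0,0,0],"twist":0},
    {"translation":[0,0,0],"twist":0},
    {"translation":[0,0,0],"twist":0}
  ]
}}

```text
t: 35.6
position: [0.589, -0.0139, 0.3358]
tcp_rot: [0.031, -1.514, 2.378]
ft_force: [0.1, -0.4, -8.2]
opening: 0.733
```

```bash
python3 st.py
python3 - <<'E'
from h import *
p,d=show('scene','s7',(220,50,420,250),3)
E
```

```text
35.6 q [ 0.3034 -0.3208 -0.9707 -0.7605 -1.0325  3.0447] pos [ 0.589  -0.0139  0.3358] r 0.589206281860844 az -0.023553178308141243
x [-0.0409  0.0391  0.9984] y [-0.6683 -0.7439  0.0018] z [ 0.7428 -0.6672  0.0566] open 0.7333784754011285 F [ 0.072  -0.3725 -8.224 ]
```

View pics/s7.png

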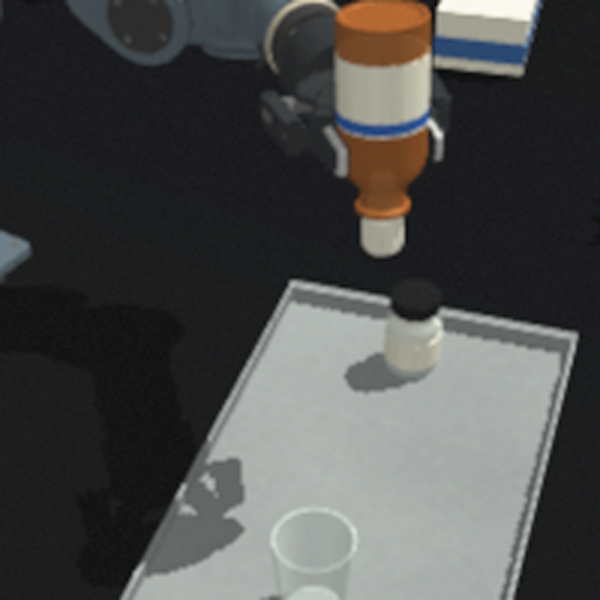

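Emit:
{"fn": "play_rows", "kwargs": {
  "deltas": [
    {"translation":[0,0,0],"twist":-0.1},
    {"translation":[0,0,0],"twist":-0.27},
    {"translation":[0,0,0],"twist":-0.44},
    {"translation":[0,0,0],"twist":-0.61},
    {"translation":[0,0,0],"twist":-0.78}
  ]
}}

```text
t: 36.28
position: [0.589, -0.0139, 0.3356]
tcp_rot: [1.491, -0.781, 0.895]
ft_force: [-0.3, 0.4, -7.8]
opening: 0.732
```

Emit:
{"fn": "play_rows", "kwargs": {
  "deltas": [
    {"translation":[0,0,0],"twist":-0.17},
    {"translation":[0,0,0],"twist":-0.34},
    {"translation":[0,0,0],"twist":-0.51},
    {"translation":[0,0,0],"twist":-0.68},
    {"translation":[0,0,0],"twist":-0.85}
  ]
}}

```text
t: 36.9
position: [0.589, -0.0139, 0.3355]
tcp_rot: [1.514, 0.068, 0.835]
ft_force: [0.6, 0.0, -6.9]
opening: 0.728
```

Emit:
{"fn": "play_rows", "kwargs": {
  "deltas": [
    {"translation":[0,0,0],"twist":-0.17},
    {"translation":[0,0,0],"twist":-0.34},
    {"translation":[0,0,0],"twist":-0.51},
    {"translation":[0,0,0],"twist":-0.68},
    {"translation":[0,0,0],"twist":-0.85}
  ]
}}

```text
t: 37.52
position: [0.589, -0.0139, 0.3355]
tcp_rot: [1.478, 0.915, 0.766]
ft_force: [1.6, -0.1, -8.1]
opening: 0.733
```

Emit:
{"fn": "play_rows", "kwargs": {
  "deltas": [
    {"translation":[0,0,0],"twist":-0.17},
    {"translation":[0,0,0],"twist":-0.34},
    {"translation":[0,0,0],"twist":-0.51},
    {"translation":[0,0,0],"twist":-0.63},
    {"translation":[0,0,0],"twist":-0.67}
  ]
}}

```text
t: 38.15
position: [0.589, -0.0139, 0.3357]
tcp_rot: [-0.21, 1.513, -0.942]
ft_force: [0.4, -0.5, -7.3]
opening: 0.734
```

```bash
python3 st.py
python3 - <<'E'
from h import *
p,d=show('scene','s8',(220,50,420,250),3)
p,d=show('top','t8',(190,120,350,260),5)
E
python3 st.py; python3 go.py "[.588,-.0148,.097]"
```

```text
38.15 q [ 0.3034 -0.3207 -0.9708 -0.7605 -1.0325 -0.107 ] pos [ 0.589  -0.0139  0.3357] r 0.5892034305317081 az -0.023576462956591618
x [ 0.034  -0.0467 -0.9983] y [ 0.6687  0.7434 -0.012 ] z [ 0.7428 -0.6672  0.0565] open 0.7338057495072111 F [ 0.3521 -0.5281 -7.2587]
38.25 q [ 0.3033 -0.3208 -0.9708 -0.7606 -1.0325 -0.1051] pos [ 0.589  -0.0139  0.3357] r 0.5891989536178736 az -0.02361717018851806
x [ 0.0354 -0.0453 -0.9983] y [ 0.6687  0.7435 -0.01  ] z [ 0.7427 -0.6672  0.0566] open 0.7329365041891449 F [-0.6511  0.6737 -8.657 ]
[ 0.2383  0.001  -0.0137]
```

View pics/s8.png

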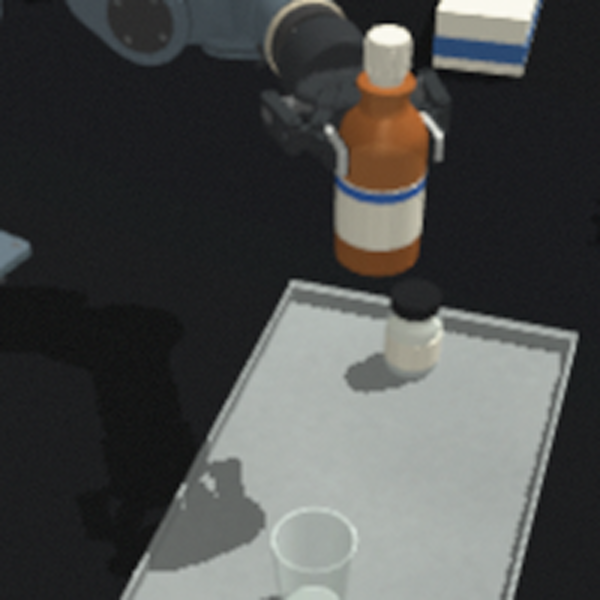

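View pics/t8.png

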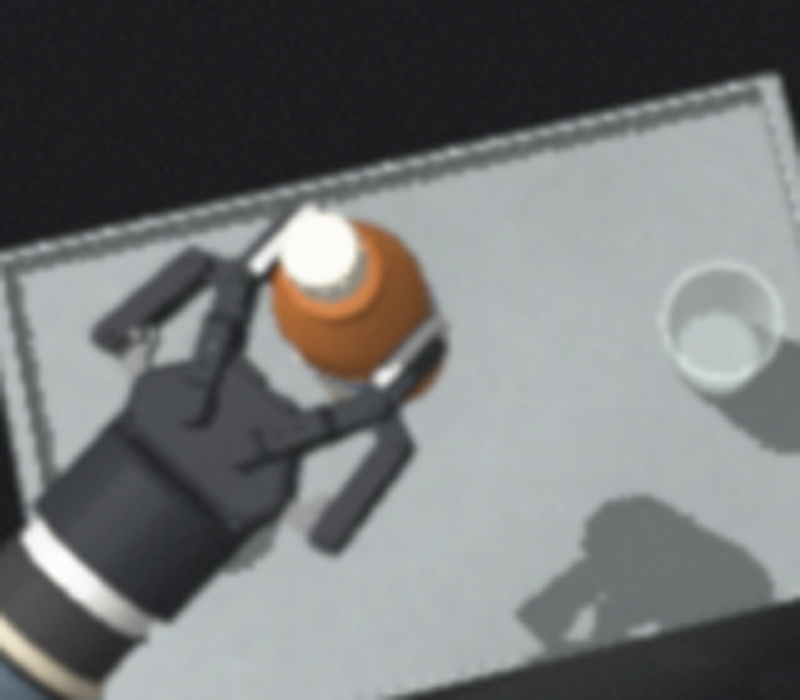

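Emit:
{"fn": "play_rows", "kwargs": {
  "deltas": [
    {"translation":[0.02,0,-0.001],"twist":0},
    {"translation":[0.055,0,-0.003],"twist":0},
    {"translation":[0.09,0,-0.005],"twist":0},
    {"translation":[0.125,0.001,-0.007],"twist":0},
    {"translation":[0.16,0.001,-0.009],"twist":0}
  ]
}}

```text
t: 38.88
position: [0.5895, -0.014, 0.1755]
tcp_rot: [-0.123, 1.512, -0.855]
ft_force: [1.1, 0.9, -8.0]
opening: 0.733
```

Emit:
{"fn": "play_rows", "kwargs": {
  "deltas": [
    {"translation":[0.03,0,-0.002],"twist":0},
    {"translation":[0.05,0,-0.003],"twist":0},
    {"translation":[0.062,0,-0.004],"twist":0},
    {"translation":[0.068,0,-0.004],"twist":0},
    {"translation":[0.07,0,-0.004],"twist":0}
  ]
}}

```text
t: 39.5
position: [0.5889, -0.0147, 0.1058]
tcp_rot: [-0.147, 1.513, -0.88]
ft_force: [-0.0, -0.1, -7.2]
opening: 0.732
```

```bash
python3 st.py; python3 go.py "[.588,-.0148,.097]"
```

```text
39.5 q [ 0.3015  0.4859 -0.9085 -1.5062 -1.0307 -0.1045] pos [ 0.5889 -0.0147  0.1058] r 0.5891318156584471 az -0.024955304713761572
x [ 0.037  -0.0447 -0.9983] y [ 0.6687  0.7435 -0.0085] z [ 0.7426 -0.6672  0.0574] open 0.7319033664103336 F [-0.0035 -0.0548 -7.2183]
[ 0.0088 -0.0006 -0.0011]
```

Emit:
{"fn": "play_rows", "kwargs": {
  "deltas": [
    {"translation":[0.003,0,0],"twist":0},
    {"translation":[0.005,0,0],"twist":0},
    {"translation":[0.006,0,0],"twist":0},
    {"translation":[0.007,0,0],"twist":0},
    {"translation":[0.0075,0,0],"twist":0}
  ]
}}

```text
t: 40.12
position: [0.5884, -0.0152, 0.0979]
tcp_rot: [-0.175, 1.513, -0.907]
ft_force: [-0.2, -0.2, -7.5]
opening: 0.732
```

Emit:
{"fn": "play_rows", "kwargs": {
  "deltas": [
    {"translation":[0.0005,0,0],"twist":0},
    {"translation":[0.001,0,0],"twist":0},
    {"translation":[0.0015,0,0],"twist":0},
    {"translation":[0.002,0,0],"twist":0},
    {"translation":[0.002,0,0],"twist":0}
  ]
}}

```text
t: 40.75
position: [0.5886, -0.0155, 0.0972]
tcp_rot: [-0.121, 1.512, -0.855]
ft_force: [-4.5, -0.7, 1.4]
opening: 0.736
```

Emit:
{"fn": "play_rows", "kwargs": {
  "deltas": [
    {"translation":[0,0,0],"twist":0},
    {"translation":[0,0,0],"twist":0},
    {"translation":[0,0,0],"twist":0},
    {"translation":[0,0,0],"twist":0},
    {"translation":[0,0,0],"twist":0}
  ],
  "fingers": 1
}}

```text
t: 41.38
position: [0.5886, -0.0153, 0.0959]
tcp_rot: [-0.175, 1.513, -0.906]
ft_force: [-0.0, 1.1, -0.0]
opening: 1.001
```

```bash
python3 st.py
python3 - <<'E'
from h import *
p,d=show('scene','s9',(260,90,420,250),4);np.save('pics/s9d.npy',d);np.save('pics/s9p.npy',p)
p,d=show('top','t9',(190,120,350,260),5);np.save('pics/t9d.npy',d);np.save('pics/t9p.npy',p)
E
```

```text
41.375 q [ 0.3004  0.5219 -0.8987 -1.5308 -1.0294 -0.1045] pos [ 0.5886 -0.0153  0.0959] r 0.5887886682756021 az -0.025938444335426716
x [ 0.0355 -0.0453 -0.9983] y [ 0.6685  0.7436 -0.01  ] z [ 0.7429 -0.667   0.0567] open 1.0007270769825707 F [-0.0126  1.0501 -0.0051]
```

View pics/s9.png

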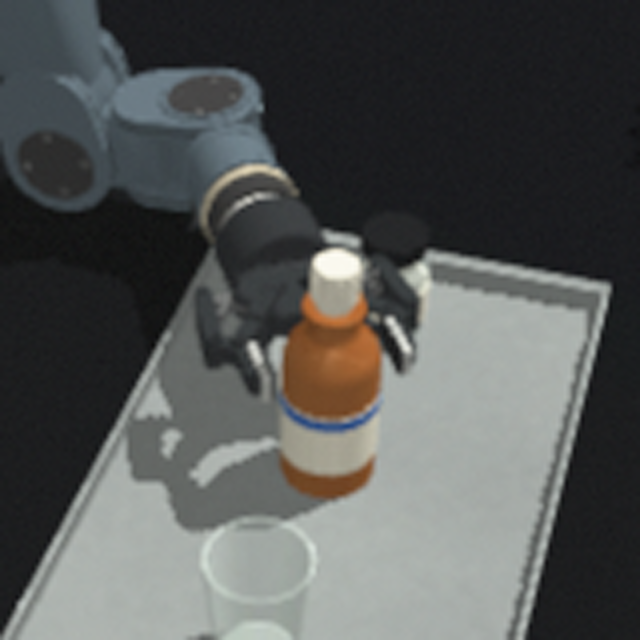

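View pics/t9.png

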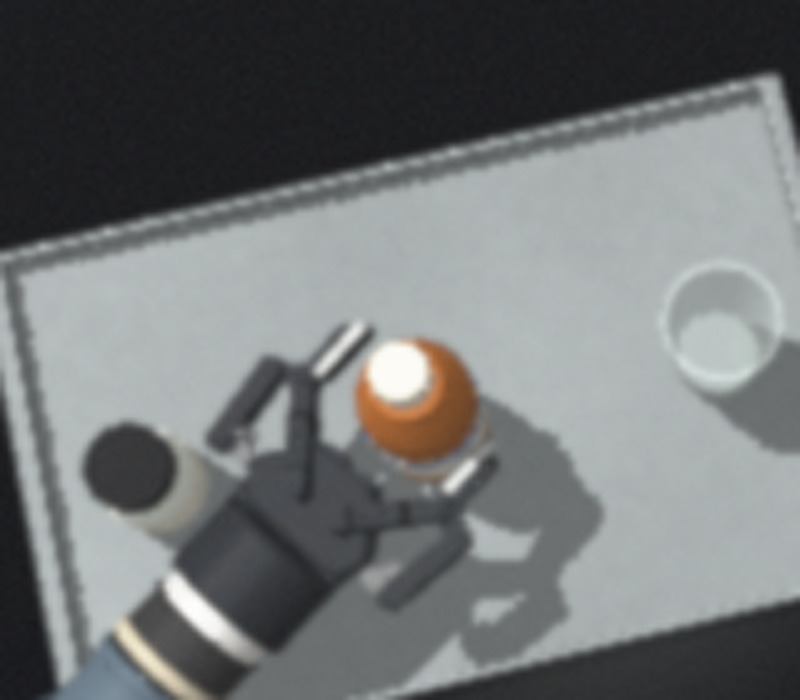

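Emit:
{"fn": "play_rows", "kwargs": {
  "deltas": [
    {"translation":[-0.015,0,0],"twist":0},
    {"translation":[-0.035,0,0],"twist":0},
    {"translation":[-0.055,-0.0005,0],"twist":0},
    {"translation":[-0.066,-0.0007,0],"twist":0},
    {"translation":[-0.069,-0.0007,0],"twist":0}
  ]
}}

```text
t: 42.1
position: [0.5857, -0.0126, 0.1659]
tcp_rot: [-0.147, 1.513, -0.879]
ft_force: [-0.2, -0.7, 0.1]
opening: 0.996
```

```bash
python3 st.py
python3 - <<'E'
from h import *
p,d=show('scene','s10',(280,100,400,220),5)
p,d=show('top','t10',(220,150,320,240),6)
E
python3 st.py
```

```text
42.1 q [ 0.3087  0.2481 -0.9714 -1.3329 -1.0377 -0.1063] pos [ 0.5857 -0.0126  0.1659] r 0.5858466889043371 az -0.021557666936460128
x [ 0.0371 -0.0448 -0.9983] y [ 0.6685  0.7436 -0.0085] z [ 0.7428 -0.6671  0.0575] open 0.996312773504592 F [-0.248  -0.7094  0.0727]
42.2 q [ 0.3087  0.2498 -0.9714 -1.3332 -1.0377 -0.1063] pos [ 0.5856 -0.0127  0.165 ] r 0.5857301763805228 az -0.021701120135560917
x [ 0.0357 -0.0452 -0.9983] y [ 0.6686  0.7436 -0.0098] z [ 0.7428 -0.6671  0.0568] open 1.0003430415407975 F [ 1.1591 -0.5191  0.5406]
```

View pics/s10.png

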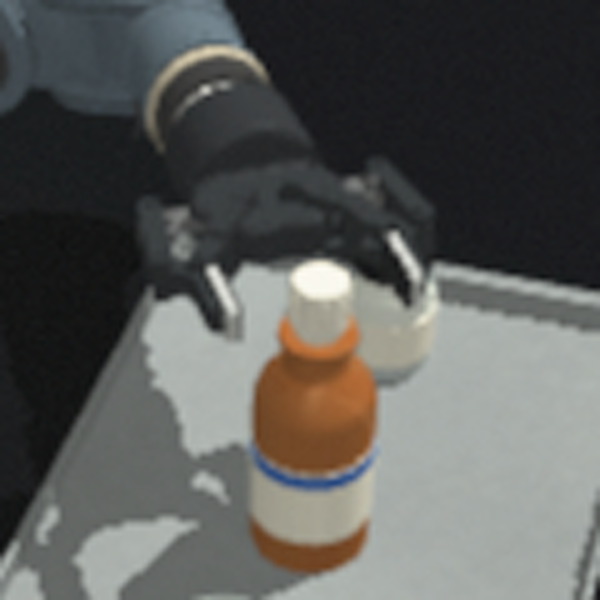

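View pics/t10.png

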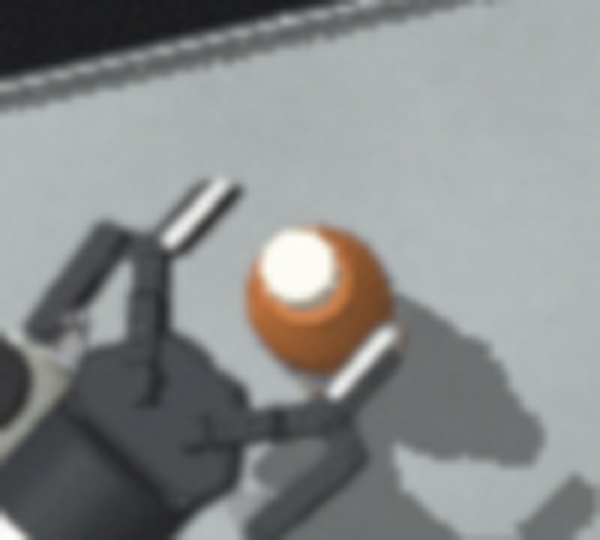

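```bash
python3 -c "
from h import *
R=np.array([[.7428,-.6671],[.6686,.7436]])
s=onz('top',220+299/6-.4,150+267/6-.4,.179);a=onz('top',220+200/6-.4,150+213/6-.4,.176);b=onz('top',220+365/6-.4,150+362/6-.4,.176)
m=(a+b)/2;print(s,m,R@(s-m)[:2])"
```

```text
[ 0.58100106 -0.00948595  0.179     ] [ 0.57310803 -0.00244272  0.176     ] [1.05614759e-02 3.99314836e-05]
```

Emit:
{"fn": "play_rows", "kwargs": {
  "deltas": [
    {"translation":[0,0,0],"twist":0},
    {"translation":[0,0,0],"twist":0},
    {"translation":[0,0,0],"twist":0},
    {"translation":[0,0,0],"twist":0},
    {"translation":[0,0,0],"twist":0}
  ],
  "fingers": -1
}}

```text
t: 42.82
position: [0.5854, -0.0127, 0.1642]
tcp_rot: [-0.196, 1.514, -0.928]
ft_force: [-1.1, 0.5, -1.5]
opening: 0.335
```

```bash
python3 st.py
```

```text
42.825 q [ 0.3088  0.2507 -0.9717 -1.3327 -1.0378 -0.1062] pos [ 0.5854 -0.0127  0.1642] r 0.5855383554911168 az -0.021685389913570063
x [ 0.0342 -0.0456 -0.9984] y [ 0.6685  0.7436 -0.0111] z [ 0.7429 -0.6671  0.0559] open 0.33461654536512664 F [-1.0732  0.4749 -1.505 ]
```

Emit:
{"fn": "play_rows", "kwargs": {
  "deltas": [
    {"translation":[-0.0003,0,0],"twist":0},
    {"translation":[-0.0006,0,0],"twist":0},
    {"translation":[-0.0009,0,0],"twist":0},
    {"translation":[-0.0012,0,0],"twist":0},
    {"translation":[-0.0015,0,0.0001],"twist":0}
  ]
}}

```text
t: 43.45
position: [0.5849, -0.0132, 0.1649]
tcp_rot: [-0.237, 1.514, -0.97]
ft_force: [0.5, -1.1, -7.6]
opening: 0.334
```

```bash
python3 st.py
```

```text
43.45 q [ 0.3085  0.245  -0.9737 -1.327  -1.0385 -0.1067] pos [ 0.5849 -0.0132  0.1649] r 0.5850727170559942 az -0.022492410388553534
x [ 0.0319 -0.0466 -0.9984] y [ 0.6692  0.7429 -0.0133] z [ 0.7424 -0.6678  0.0549] open 0.3343720446019361 F [ 0.4989 -1.149  -7.5861]
```

```bash
python3 - <<'E'
from h import *
for i in range(4):
    p,d=bot.camera('scene');s=bot.get_state();print(s['position'],s['ft_force'],s['moment'])
q=p[100:220,280:400];cv2.imwrite('pics/s11.png',cv2.resize(q,None,fx=5,fy=5,interpolation=cv2.INTER_CUBIC))
E
```

```text
[ 0.58502331 -0.01311062  0.16517791] [-0.39836419 -1.18326116 -7.42600115] [ 1.73084075  1.87216945 -0.01337427]
[ 0.58513349 -0.01302422  0.16537589] [-0.37114756  0.66098019 -6.77575475] [ 1.7420253   1.91444222 -0.03469995]
[ 0.58524092 -0.01295632  0.16558041] [-0.38031427 -0.03066012 -7.68272635] [ 1.74904257  1.9013688  -0.01207671]
[ 0.58532752 -0.01292812  0.16571963] [ 0.20716794  0.04281791 -8.17266733] [ 1.70739069  1.84467614 -0.00803248]
```

View pics/s11.png

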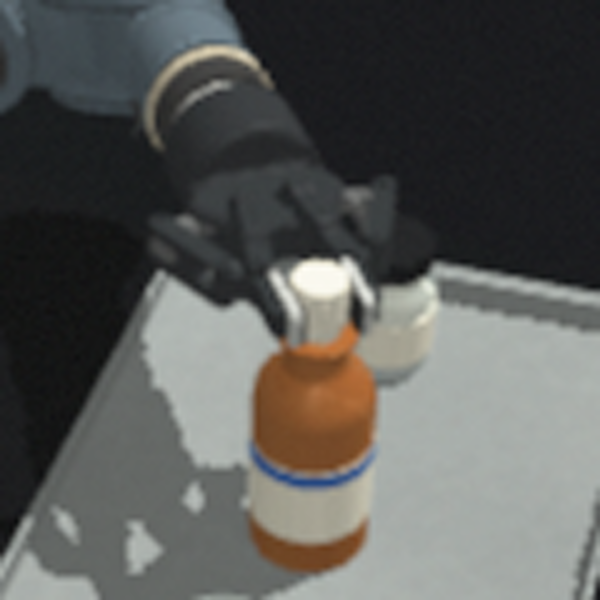

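Emit:
{"fn": "play_rows", "kwargs": {
  "deltas": [
    {"translation":[0,0,0],"twist":0},
    {"translation":[0,0,0],"twist":0},
    {"translation":[0,0,0],"twist":0},
    {"translation":[0,0,0],"twist":0},
    {"translation":[0,0,0],"twist":0}
  ]
}}

```text
t: 44.28
position: [0.5856, -0.0127, 0.1663]
tcp_rot: [-0.176, 1.513, -0.908]
ft_force: [0.4, 0.2, -7.1]
opening: 0.334
```

```bash
python3 - <<'E'
from h import *
from scipy.ndimage import shift
s=bot.get_state();print(s['t'],s['position'],s['ft_force'],s['moment'],s['opening'])
p,d=bot.camera('scene')
a=np.load('pics/s9p.npy')
# subpixel shift of label/bottom edges between s9 and now
for roi in((322,190,358,216),(334,160,354,175)):
    x0,y0,x1,y1=roi
    A=cv2.cvtColor(a,cv2.COLOR_BGR2GRAY)[y0:y1,x0:x1].astype(np.float32);B=cv2.cvtColor(p,cv2.COLOR_BGR2GRAY)[y0:y1,x0:x1].astype(np.float32)
    print(cv2.phaseCorrelate(A,B,cv2.createHanningWindow((x1-x0,y1-y0),cv2.CV_32F)))
cv2.imwrite('pics/s12.png',cv2.resize(p[140:220,300:380],None,fx=7,fy=7,interpolation=cv2.INTER_CUBIC))
E
```

```text
44.275 [ 0.5856343  -0.01273575  0.16629469] [ 0.40421598  0.20273082 -7.08089998] [1.71306733 1.88384392 0.00667105] 0.3335490054815193
((0.24026643947254556, 0.15198976553998733), 1.0136610313698098)
((-0.25048491193441613, 0.40554992256057965), 0.9577587811152141)
```

View pics/s12.png

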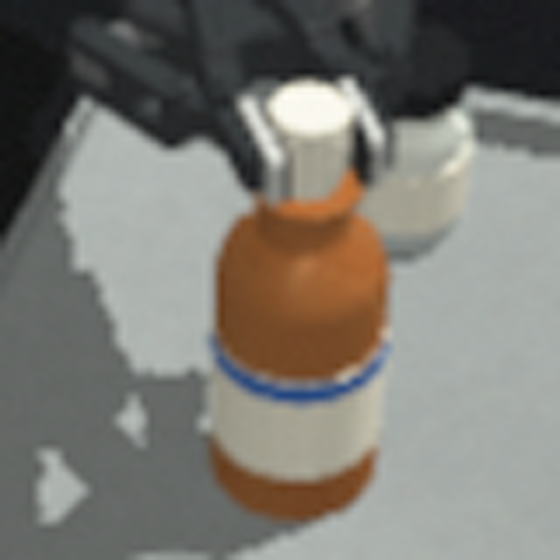

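Emit:
{"fn": "play_rows", "kwargs": {
  "deltas": [
    {"translation":[0.0005,0,0],"twist":0},
    {"translation":[0.001,0,0],"twist":0},
    {"translation":[0.0015,0,0],"twist":0},
    {"translation":[0.002,0,0],"twist":0},
    {"translation":[0.0023,0,0],"twist":0}
  ]
}}

```text
t: 44.95
position: [0.5858, -0.0129, 0.1645]
tcp_rot: [-0.156, 1.513, -0.889]
ft_force: [-0.5, -0.3, -5.5]
opening: 0.332
```

```bash
python3 - <<'E'
from h import *
for i in range(1):
    s=bot.get_state();print(s['t'],s['position'],s['ft_force'],s['moment'],s['opening'])
E
```

```text
44.95 [ 0.58582577 -0.01287971  0.16445711] [-0.48662721 -0.28800182 -5.51130274] [ 1.39494289  1.61297163 -0.09852875] 0.3315452592153025
```

Emit:
{"fn": "play_rows", "kwargs": {
  "deltas": [
    {"translation":[0.0004,0,0],"twist":0},
    {"translation":[0.0008,0,0],"twist":0},
    {"translation":[0.001,0,0],"twist":0},
    {"translation":[0.001,0,0],"twist":0},
    {"translation":[0.001,0,0],"twist":0}
  ]
}}

```text
t: 45.58
position: [0.5861, -0.0129, 0.1642]
tcp_rot: [-0.127, 1.512, -0.859]
ft_force: [-1.9, -0.3, 1.7]
opening: 0.335
```

```bash
python3 - <<'E'
from h import *
for i in range(1):
    s=bot.get_state();print(s['t'],s['position'],s['ft_force'],s['moment'],s['opening'])
E
```

```text
45.575 [ 0.58608359 -0.01285999  0.16422167] [-1.87893335 -0.298222    1.67058336] [ 0.34486407  0.60681147 -0.44352462] 0.33462581114161216
```

Emit:
{"fn": "play_rows", "kwargs": {
  "deltas": [
    {"translation":[0,0,0],"twist":0},
    {"translation":[0,0,0],"twist":0},
    {"translation":[-0.004,0,0],"twist":0},
    {"translation":[-0.008,0,0],"twist":0},
    {"translation":[-0.008,0,0],"twist":0}
  ],
  "fingers": 0.1
}}

```text
t: 46.2
position: [0.5857, -0.0123, 0.1718]
tcp_rot: [-0.155, 1.513, -0.886]
ft_force: [-0.4, -0.1, -0.2]
opening: 0.549
```

```bash
python3 - <<'E'
from h import *
p,d=bot.camera('scene')
s=bot.get_state();print(s['t'],s['position'],s['ft_force'],s['moment'],s['opening'])
cv2.imwrite('pics/s13.png',cv2.resize(p[140:220,300:380],None,fx=7,fy=7,interpolation=cv2.INTER_CUBIC))
E
```

```text
46.25 [ 0.58556885 -0.01243458  0.17148443] [-0.01851708 -0.73500602  0.75952115] [0.67905104 0.71611946 0.02653346] 0.5506083301012041
```

View pics/s13.png

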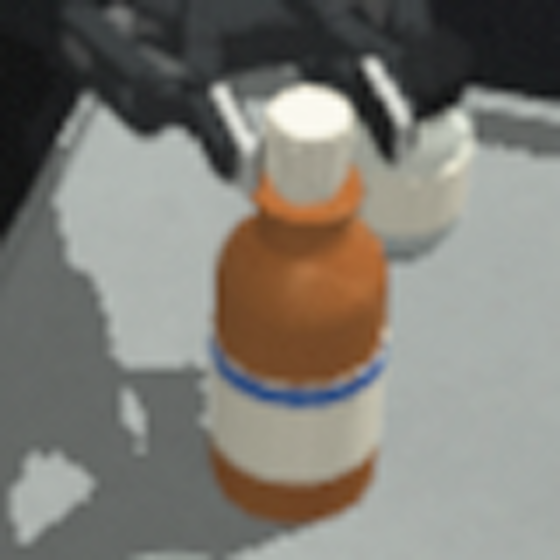

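Emit:
{"fn": "play_rows", "kwargs": {
  "deltas": [
    {"translation":[-0.001,0,0],"twist":0},
    {"translation":[-0.001,0,0],"twist":0},
    {"translation":[-0.001,0,0],"twist":0},
    {"translation":[-0.001,0,0],"twist":0},
    {"translation":[-0.001,0,0],"twist":0}
  ],
  "fingers": -1
}}

```text
t: 46.88
position: [0.5854, -0.0125, 0.1719]
tcp_rot: [-0.177, 1.513, -0.909]
ft_force: [-1.3, 0.9, 0.0]
opening: 0.331
```

Emit:
{"fn": "play_rows", "kwargs": {
  "deltas": [
    {"translation":[-0.0002,0,0],"twist":0},
    {"translation":[-0.0004,0,0],"twist":0},
    {"translation":[-0.0006,0,0],"twist":0},
    {"translation":[-0.0008,0,0],"twist":0},
    {"translation":[-0.001,0,0],"twist":0}
  ]
}}

```text
t: 47.5
position: [0.5851, -0.0124, 0.172]
tcp_rot: [-0.216, 1.514, -0.948]
ft_force: [-0.1, 0.8, -5.5]
opening: 0.329
```

```bash
python3 - <<'E'
from h import *
s=bot.get_state();print(s['t'],s['position'],s['ft_force'],s['moment'],s['opening'])
E
```

```text
47.5 [ 0.58512274 -0.01244244  0.17196722] [-0.07897425  0.83720633 -5.52143812] [1.46608958 1.40196772 0.21275013] 0.3289366382710412
```

Emit:
{"fn": "play_rows", "kwargs": {
  "deltas": [
    {"translation":[-0.0001,0,0],"twist":0},
    {"translation":[-0.0002,0,0],"twist":0},
    {"translation":[-0.0003,0,0],"twist":0},
    {"translation":[-0.0004,0,0],"twist":0},
    {"translation":[-0.0005,0,0],"twist":0}
  ]
}}

```text
t: 48.12
position: [0.585, -0.0127, 0.1728]
tcp_rot: [-0.206, 1.514, -0.939]
ft_force: [-0.4, -0.8, -7.7]
opening: 0.331
```

```bash
python3 - <<'E'
from h import *
s=bot.get_state();print(s['t'],s['position'],s['ft_force'],s['moment'],s['opening'])
E
```

```text
48.125 [ 0.58501339 -0.01265006  0.17280509] [-0.35567108 -0.84789388 -7.71501825] [ 1.68441756  1.88499811 -0.01528511] 0.3306911336940687
```

Emit:
{"fn": "play_rows", "kwargs": {
  "deltas": [
    {"translation":[-0.0005,0,0],"twist":0},
    {"translation":[-0.001,0,0],"twist":0},
    {"translation":[-0.0015,0,0],"twist":0},
    {"translation":[-0.002,0,0],"twist":0},
    {"translation":[-0.002,0,0],"twist":0}
  ]
}}

```text
t: 48.75
position: [0.5853, -0.0123, 0.1756]
tcp_rot: [-0.172, 1.513, -0.904]
ft_force: [0.3, 0.1, -7.1]
opening: 0.33
```

```bash
cat > cmp.py <<'E'
from h import *
p,d=bot.camera('scene');np.save('pics/now_p.npy',p)
s=bot.get_state();print(s['t'],s['position'],s['ft_force'],s['moment'],s['opening'])
a=np.load('pics/s9p.npy')
def blue(p):
    h=p[185:205,325:362].astype(float);w=np.clip(h[...,0]-h[...,2]-20,0,None);v,u=np.mgrid[185:205,325:362];return (w*u).sum()/w.sum(),(w*v).sum()/w.sum(),w.sum()
def bottom(p): # amber bottom strip lower edge: red-blue profile
    h=p[205:225,333:350].astype(float);w=np.clip(h[...,2]-h[...,0]-10,0,None);v,u=np.mgrid[205:225,333:350];return (w*v).sum()/w.sum(),w.sum()
def stop(p):
    h=p[145:165,336:352].min(2).astype(float);w=np.clip(h-190,0,None);v,u=np.mgrid[145:165,336:352];return (w*u).sum()/w.sum(),(w*v).sum()/w.sum(),w.sum()
for n,q in(('rel',a),('now',p)): print(n,np.round(blue(q),2),np.round(bottom(q),2),np.round(stop(q),2))
cv2.imwrite('pics/c.png',cv2.resize(np.hstack([a[140:220,305:375],p[140:220,305:375]]),None,fx=5,fy=5,interpolation=cv2.INTER_CUBIC))
E
python3 cmp.py; mv pics/c.png pics/c1.png
```

```text
48.8 [ 0.58530727 -0.01229539  0.17551651] [-0.33136395 -0.59789588 -7.66121689] [1.75166356e+00 1.90204141e+00 1.25951815e-03] 0.328958056578163
rel [ 342.07  195.06 1986.  ] [ 210.17 6280.  ] [ 343.86  155.71 2613.  ]
now [ 342.16  194.32 1967.  ] [ 209.53 6301.  ] [ 343.68  154.62 2718.  ]
```

View pics/c1.png

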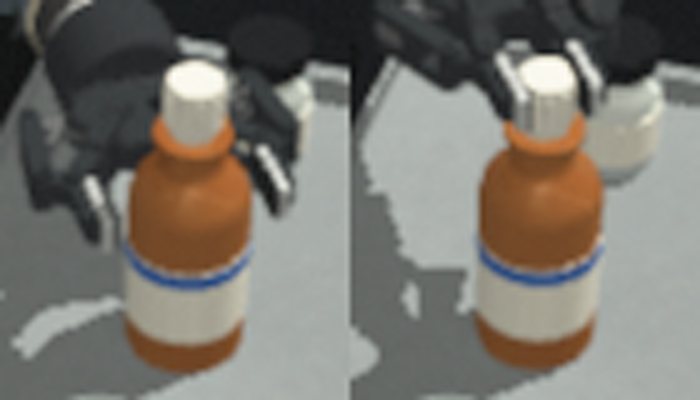

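```bash
python3 - <<'E'
from h import *
np.set_printoptions(precision=4,suppress=True)
p,d=bot.camera('scene');C=cloud('scene',d);s=bot.get_state()
from scipy.spatial.transform import Rotation as Ro
R=Ro.from_euler('xyz',s['tcp_rot']).as_matrix();L=(C-s['position'])@R
dark=(p.max(2)<110)|((p.min(2)>150)&(p.astype(int).max(2)-p.min(2)<25))
m=(d>0)&(np.abs(L[...,0])<.06)&(np.abs(L[...,1])<.045)&(L[...,2]>-.03)&(L[...,2]<.025)
for y0 in np.arange(-.045,.045,.01):
    k=m&(L[...,1]>=y0)&(L[...,1]<y0+.01)
    q=L[k]; 
    if len(q): print('y %.3f n %d x(down) range %s z %s'%(y0,k.sum(),np.percentile(q[:,0],[2,50,98]).round(3),np.percentile(q[:,2],[2,98]).round(3)), p[k].mean(0).round())
cv2.imwrite('pics/s14.png',cv2.resize(p[135:185,310:380],None,fx=11,fy=11,interpolation=cv2.INTER_CUBIC))
E
```

```text
y -0.045 n 21 x(down) range [-0.01   0.     0.011] z [-0.03  -0.024] [62. 62. 60.]
y -0.035 n 68 x(down) range [-0.01  -0.001  0.059] z [-0.029  0.01 ] [55. 58. 61.]
y -0.025 n 151 x(down) range [-0.012  0.011  0.059] z [-0.027  0.018] [ 87. 108. 133.]
y -0.015 n 124 x(down) range [-0.009  0.027  0.057] z [-0.015  0.017] [101. 130. 162.]
y -0.005 n 124 x(down) range [-0.008  0.021  0.059] z [-0.014  0.019] [119. 147. 176.]
y 0.005 n 119 x(down) range [-0.011  0.01   0.057] z [-0.016  0.018] [ 96. 122. 152.]
y 0.015 n 89 x(down) range [-0.013 -0.005  0.058] z [-0.029  0.017] [108. 126. 144.]
y 0.025 n 23 x(down) range [-0.011 -0.005  0.057] z [-0.028  0.009] [70. 77. 83.]
y 0.035 n 17 x(down) range [-0.012 -0.002  0.01 ] z [-0.03  -0.027] [46. 45. 43.]
```

View pics/s14.png

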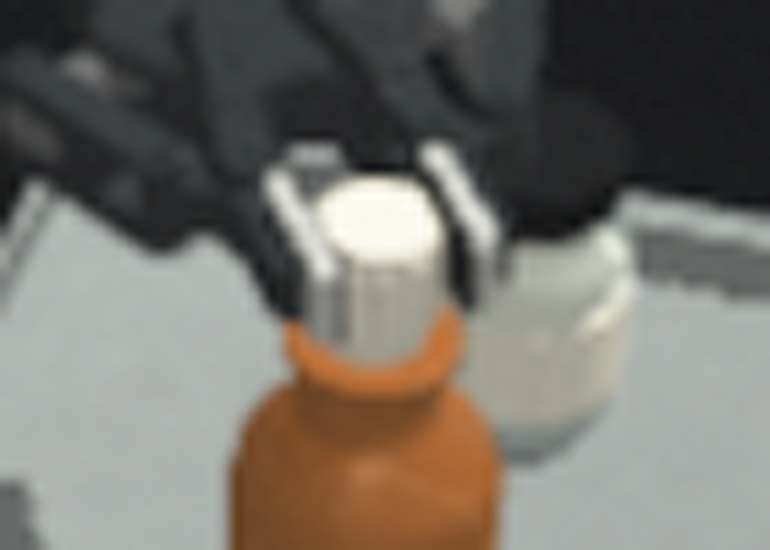

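Emit:
{"fn": "play_rows", "kwargs": {
  "deltas": [
    {"translation":[0,0,0],"twist":0},
    {"translation":[0,0,0],"twist":0},
    {"translation":[0,0,0],"twist":0},
    {"translation":[0,0,0],"twist":0},
    {"translation":[0,0,0],"twist":0}
  ]
}}

```text
t: 49.48
position: [0.5853, -0.0123, 0.1755]
tcp_rot: [-0.177, 1.513, -0.909]
ft_force: [-0.6, 0.1, -7.7]
opening: 0.331
```

```bash
python3 cmp.py; python3 -c "
from h import *
c=bot.get_calibration('scene')
for z in(.06,.061,.178,.179):
  X=c['R']@np.array([.581,-.01,z])+c['t'];u=c['camera_matrix']@X;print(u[:2]/u[2])"
```

```text
49.525 [ 0.58530072 -0.01230157  0.17547649] [-0.29222828  0.63784804 -8.90023873] [1.72556223 1.91230736 0.00230261] 0.33364557112480686
rel [ 342.07  195.06 1986.  ] [ 210.17 6280.  ] [ 343.86  155.71 2613.  ]
now [ 342.49  194.39 1965.  ] [ 209.55 6300.  ] [ 343.64  154.67 2719.  ]
[342.07632851 191.39330275]
[342.08987828 191.1166699 ]
[343.81131855 155.97163808]
[343.82729592 155.645443  ]
```

Emit:
{"fn": "play_rows", "kwargs": {
  "deltas": [
    {"translation":[0.001,0,0],"twist":0},
    {"translation":[0.002,0,0],"twist":0},
    {"translation":[0.0025,0,0],"twist":0},
    {"translation":[0.003,0,0],"twist":0},
    {"translation":[0.003,0,0],"twist":0}
  ]
}}

```text
t: 50.15
position: [0.5854, -0.0124, 0.1725]
tcp_rot: [-0.176, 1.513, -0.908]
ft_force: [0.4, -0.5, -8.0]
opening: 0.332
```

```bash
python3 cmp.py
```

```text
50.2 [ 0.58542882 -0.01245691  0.17246168] [-0.85719827  0.71453794 -7.33962002] [ 1.75226771  1.86799385 -0.03356638] 0.33075151238606504
rel [ 342.07  195.06 1986.  ] [ 210.17 6280.  ] [ 343.86  155.71 2613.  ]
now [ 342.17  195.25 1965.  ] [ 210.31 6337.  ] [ 343.71  155.73 2728.  ]
```

Emit:
{"fn": "play_rows", "kwargs": {
  "deltas": [
    {"translation":[0.0005,0,0],"twist":0},
    {"translation":[0.0007,0,0],"twist":0},
    {"translation":[0.0007,0,0],"twist":0},
    {"translation":[0.0007,0,0],"twist":0},
    {"translation":[0.0007,0,0],"twist":0}
  ]
}}

```text
t: 50.82
position: [0.5856, -0.0125, 0.1721]
tcp_rot: [-0.162, 1.513, -0.894]
ft_force: [-0.7, -0.3, -5.4]
opening: 0.332
```

```bash
python3 cmp.py
```

```text
50.875 [ 0.5855589  -0.01246338  0.17214299] [-0.22567005 -0.63289429 -4.88057107] [ 1.31372198  1.49924338 -0.07653315] 0.3285181331139827
rel [ 342.07  195.06 1986.  ] [ 210.17 6280.  ] [ 343.86  155.71 2613.  ]
now [ 342.18  195.29 1922.  ] [ 210.33 6381.  ] [ 343.72  155.84 2750.  ]
```

Emit:
{"fn": "play_rows", "kwargs": {
  "deltas": [
    {"translation":[-0.014,0,0],"twist":0},
    {"translation":[-0.005,0,0],"twist":0},
    {"translation":[-0.005,0,0],"twist":0},
    {"translation":[-0.005,0,0],"twist":0},
    {"translation":[-0.005,0,0],"twist":0}
  ]
}}

```text
t: 51.5
position: [0.5861, -0.0117, 0.1776]
tcp_rot: [-0.134, 1.512, -0.865]
ft_force: [2.7, 2.1, -1.1]
opening: 0.333
```

```bash
python3 cmp.py; cp pics/c.png pics/c2.png
```

```text
51.55 [ 0.58595795 -0.01172793  0.17750006] [ 2.58436513  1.78079186 -0.054636  ] [0.97964191 0.56133625 0.70031575] 0.32981052820714063
rel [ 342.07  195.06 1986.  ] [ 210.17 6280.  ] [ 343.86  155.71 2613.  ]
now [ 343.32  194.98 2061.  ] [ 210.1 6220. ] [ 344.14  153.9  2684.  ]
```

View pics/c2.png

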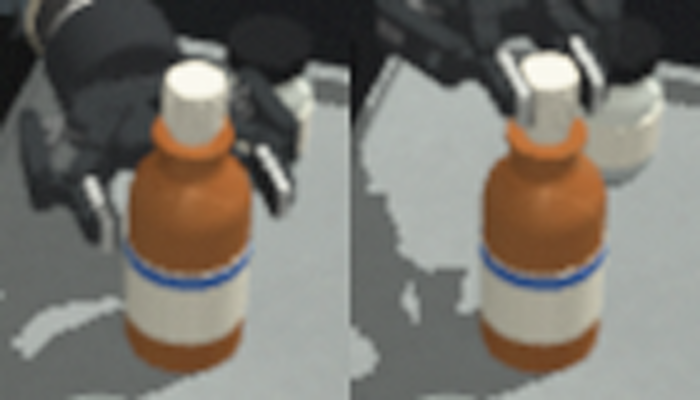

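Emit:
{"fn": "play_rows", "kwargs": {
  "deltas": [
    {"translation":[0,0.0004,0],"twist":0},
    {"translation":[0,0.0009,0],"twist":0},
    {"translation":[0,0.0014,0],"twist":0},
    {"translation":[0,0.0018,0],"twist":0},
    {"translation":[0,0.002,0],"twist":0}
  ]
}}

```text
t: 52.18
position: [0.5864, -0.011, 0.1766]
tcp_rot: [-0.186, 1.513, -0.918]
ft_force: [2.3, 1.0, -0.4]
opening: 0.331
```

```bash
python3 cmp.py
```

```text
52.225 [ 0.58644946 -0.01095292  0.17656569] [2.05072816 1.43797182 0.75503532] [0.86979404 0.6225352  0.52784684] 0.32893357581370986
rel [ 342.07  195.06 1986.  ] [ 210.17 6280.  ] [ 343.86  155.71 2613.  ]
now [ 343.32  195.06 2035.  ] [ 210.09 6238.  ] [ 344.29  154.13 2698.  ]
```

Emit:
{"fn": "play_rows", "kwargs": {
  "deltas": [
    {"translation":[-0.0002,0.0007,0],"twist":0},
    {"translation":[-0.0003,0.0014,0],"twist":0},
    {"translation":[-0.0004,0.002,0],"twist":0},
    {"translation":[-0.0005,0.0025,0],"twist":0},
    {"translation":[-0.0005,0.0025,0],"twist":0}
  ]
}}

```text
t: 52.85
position: [0.5877, -0.0094, 0.1767]
tcp_rot: [-0.198, 1.514, -0.932]
ft_force: [-1.1, -1.3, 0.0]
opening: 0.333
```

```bash
python3 cmp.py
```

```text
52.9 [ 0.58774484 -0.00936536  0.17675172] [-1.31647226 -2.58881946 -1.02346693] [ 0.66941414  0.82989978 -0.37086962] 0.3304966672344183
rel [ 342.07  195.06 1986.  ] [ 210.17 6280.  ] [ 343.86  155.71 2613.  ]
now [ 343.67  194.92 1955.  ] [ 210.05 6265.  ] [ 345.07  153.92 2689.  ]
```

Emit:
{"fn": "play_rows", "kwargs": {
  "deltas": [
    {"translation":[0,-0.0003,0],"twist":0},
    {"translation":[0,-0.0006,0],"twist":0},
    {"translation":[0,-0.0009,0],"twist":0},
    {"translation":[0,-0.0009,0],"twist":0},
    {"translation":[0,-0.0009,0],"twist":0}
  ]
}}

```text
t: 53.52
position: [0.5877, -0.0096, 0.1773]
tcp_rot: [-0.176, 1.513, -0.908]
ft_force: [0.1, -1.9, -0.9]
opening: 0.33
```

```bash
python3 cmp.py
```

```text
53.575 [ 0.58764967 -0.00953877  0.17728184] [-0.87460122 -0.99593972 -0.26456399] [ 0.62189309  0.8053637  -0.34480868] 0.3315172773245231
rel [ 342.07  195.06 1986.  ] [ 210.17 6280.  ] [ 343.86  155.71 2613.  ]
now [ 343.63  194.97 1901.  ] [ 210.04 6256.  ] [ 345.1   153.75 2669.  ]
```

Emit:
{"fn": "play_rows", "kwargs": {
  "deltas": [
    {"translation":[0.0003,-0.0005,0],"twist":0},
    {"translation":[0.0003,-0.0008,0],"twist":0},
    {"translation":[0.0003,-0.0008,0],"twist":0},
    {"translation":[0.0003,-0.0008,0],"twist":0},
    {"translation":[0.0003,-0.0008,0],"twist":0}
  ]
}}

```text
t: 54.2
position: [0.5872, -0.01, 0.1771]
tcp_rot: [-0.17, 1.513, -0.902]
ft_force: [0.4, -0.8, -0.7]
opening: 0.334
```

```bash
python3 cmp.py; cp pics/c.png pics/c3.png; python3 - <<'E'
from h import *
show('top','t15',(180,120,380,280),4)
E
```

```text
54.25 [ 0.58723495 -0.01007561  0.17710297] [-0.70625729 -1.50907655 -0.15323339] [ 0.69000485  0.72009082 -0.18926555] 0.3280290169476693
rel [ 342.07  195.06 1986.  ] [ 210.17 6280.  ] [ 343.86  155.71 2613.  ]
now [ 343.72  194.99 1917.  ] [ 210.09 6272.  ] [ 344.83  153.91 2644.  ]
```

View pics/c3.png

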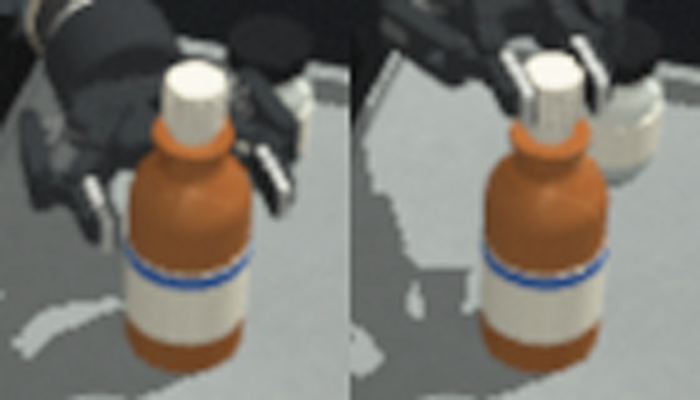

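View pics/t15.png

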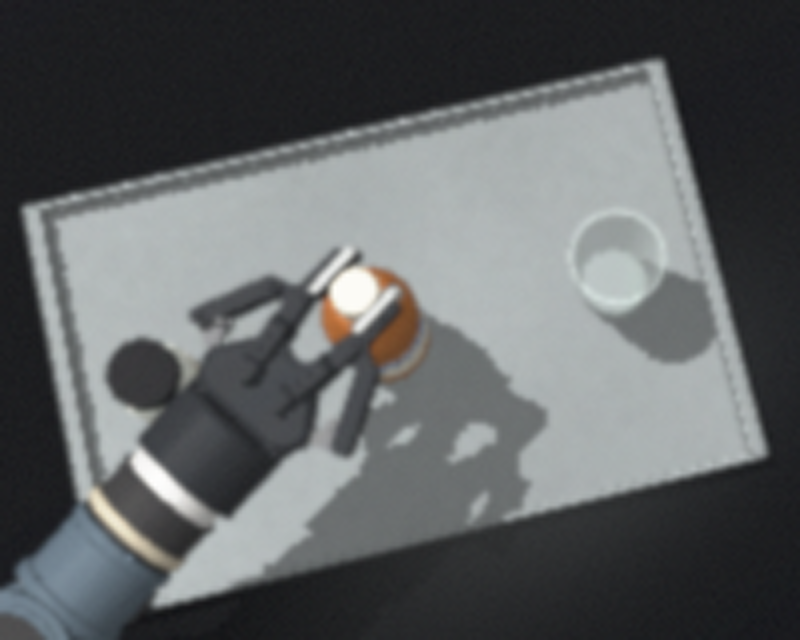

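Emit:
{"fn": "play_rows", "kwargs": {
  "deltas": [
    {"translation":[0,0,0],"twist":0},
    {"translation":[0,0,0],"twist":0},
    {"translation":[0,0,0],"twist":0},
    {"translation":[0,0,0],"twist":0},
    {"translation":[0,0,0],"twist":0}
  ]
}}

```text
t: 54.92
position: [0.5872, -0.0101, 0.177]
tcp_rot: [-0.174, 1.513, -0.906]
ft_force: [1.6, -1.0, -0.4]
opening: 0.332
```

```bash
python3 cmp.py; python3 -c "
from h import *
print(bot.finish_job())"
```

```text
54.975 [ 0.587156   -0.01014322  0.17697222] [ 0.44267592 -1.09025235  0.18551206] [ 0.81009432  0.71859844 -0.06191069] 0.3297652480309786
rel [ 342.07  195.06 1986.  ] [ 210.17 6280.  ] [ 343.86  155.71 2613.  ]
now [ 343.56  195.04 1867.  ] [ 210.07 6280.  ] [ 344.63  153.98 2681.  ]
the job is handed in; nothing more can be done
None
```

I handed the job in at about 55 s: the bottle was mixed, stood back in the tray and let go, and the stopper broke free. I finished still gripping the stopper, but the bottle left the tray briefly during the pulls.

- **Mixing:** The moves allow no tilting, so I pushed against the reach limits to bring the tool horizontal. I gripped the body, lifted it, turned it about 180° with the stopper shut and held it there for about a second. I then turned it back, set it down and let go. The pictures showed it standing.
- **Venting:** Two slow pulls on the stopper lifted the whole bottle about 2–3 mm (about 7.5 N, its own weight) instead of freeing it, although 4.5 N should have been enough. I lowered it gently each time. A quick short pull then broke the stopper free, and the bottle settled back on the tray floor, moved about 4 mm sideways and leaning slightly against the grip. I shifted the gripper a little to take most of the side load off.
- **Last checks:** The stopper was up about 5.1 mm by arm position and 5.3 mm by picture. The bottle's label and base were back at their standing height. The side force was about 1 N, the vertical force near zero, and the grip was holding.
- **Disagreement:** The last side-force direction and the picture hinted at opposite small leans of the bottle, about 0.01 rad. I left it.
- **Bystanders:** The beaker and jar looked unmoved in the last top view. The tip box was outside that crop; it was last seen in place earlier, and the arm only passed high above it.

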